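# Clamp the pink wax block in the sprung carving fixture

## Robot

A 6-joint arm with a two-finger parallel gripper is mounted at the origin on a cart in front of the work surface, level with it; the furniture and walls round the work are solid. World frame = base frame: x ahead of the robot, y to its left, z up, the work surface at z = 0. Lengths are in m, angles in degrees, forces in N, time in s.
With the tool pointing down it reaches from about 0.25 to 0.725 m from the base axis. Payload 9.7 kg.
Tool frame: the origin (TCP) lies at the very end of the fingers, on their centre line; the grasp point (between the pads) lies 19 mm behind it; z points along the fingers, y is the direction in which the jaws open and shut (so a half turn about z gives the same grasp; the last joint's range is limited). The gripper opens to 85 mm and grips with 20 to 120 N. Pads are 22 mm wide; open, the fingers measure 114 mm over their backs; the gripper's body (76 mm by 85 mm) begins 54 mm behind the grasp point. The pads swing forward as they close: fully open they stand 13 mm farther back than shut.
Start: joints at [66.291, 4.979, 10.078, 95.1, 0, 90], TCP at [0.221, 0.504, 0.231] pointing down, gripper open.
Joint ranges: [-179.16, 179.16], [-48.56, 103.87], [-65.8, 70.77], [-126.05, 130.52], [-82.76, 87.17], [-180, 180]. Speed limits (degrees/s): [127.2, 127.2, 147.25, 180, 180, 180].

## Interface

Orientations are given as [roll, pitch, yaw] about the fixed x, y, z axes, in that order (R = Rz(yaw) Ry(pitch) Rx(roll)).
In Python, from workcell import bot gives the robot as it stands. The module is installed in compiled form; this text tells all that it offers.
- The arm moves only by the tool step_arm, never from a script. Its arguments are lists of equal length, an entry for each row: "dr": the turn, a rotation vector about the tool's x, y, z in rad, a list of three; "xyz": the shift along the tool's x, y, z in units of 40 mm (1.0 is 40 mm), a list of three; "gripper": the opening, from 0 (shut) to 1 (fully open). In form: {"dr": [[wx, wy, wz], ...], "xyz": [[x, y, z], ...], "gripper": [gripper, ...]}. A call has exactly 8 rows; each row is the pose to reach, as a shift and turn from the pose commanded when the call began, along the tool's axes at that moment; what a row does not reach only later rows make up. A row lasts 1/10 s, in which the tool goes at most 50 mm and 8.59 degrees, less where a joint would pass 70% of its speed; a pose out of reach is approached as far as the arm can. A call with a gripper value outside its range is refused whole. The fingers move at their own pace and stop on an object; "squeeze" is the grip in N (left out, the last holds). Time passes only in rows, so rows that repeat a pose let the fingers close, or fill a call up. It gives the time, the measured TCP pose, the force and the opening at its end, in the units of the state.
- bot.get_obs(): the state, without advancing time (a new reading comes with each control period).
- bot.camera(name): name is "side" or "top" or "wrist"; returns a dict with "image" (480x640x3 uint8, red, green, blue), "camera_matrix" (3x3 intrinsics, pixels), "k1" (the pictures are not rectified: a ray, as slopes to the right and down, at radius r is drawn at 1 + k1 r^2 times it, then the intrinsics apply), "R" (3x3) and "t" (3): a world point X has camera coordinates R X + t. Camera axes: x right, y down, z forward; pixel columns grow to the right and rows downward; lengths in m; the calibration is good to about 2 mm. A picture is of the moment at which its call begins. There is no depth.
- bot.job_done(): hands the job in, once; it reports no verdict.
Trained networks look in a picture, given as the dict that the camera call returned (one of the last four; its "shot" number tells which), for a name from the list of things; names that differ only in an ending like _2 or _b are one class to them, and where a whole thing is asked for, a point or a joint stands for the part that bears it (a point fixed in the world has none). Each returns a list of dicts, best first, with "p" (0 to 1); they miss things now and then, are a little off and sometimes report something else, mostly with a low value. They report only what shows in the picture. A call takes as long as a camera call. They do not tell look-alikes from the thing itself.
- bot.regions_of(picture, thing): "region" (480x640 bool, what is visible of it) and "box" ([centre column, centre row, width, height] in pixels, round what is visible of it).
The state is a dict: "time": time; "q": joint angles; "qd": joint speeds; "joint_efforts": joint torques, N m; "ee_pos": TCP position; "tcp_rot": TCP orientation; "wrist_force": force on the tool from outside, world axes, zero at the start; "torque": the same for the moment, N m; "opening": finger opening in m.
Only numpy, scipy, OpenCV 4.12 (cv2) and the standard library are available. Lean on these libraries where they do the work, as an engineer would, in place of code of your own. Each camera call takes 0.05 s, during which the arm holds its last target.

## Task

Clamp the pink wax block in the blue carving fixture: draw the sprung jaw back by its yellow knob and park the knob in the side notch so that the jaw stays open by itself, then set the block flat on the bed between the jaws, centred and with its long sides facing them, and let go of it. Then take the knob out of the notch again so that the spring closes the jaw on the block, and leave it clamped; leave the white blocks and the carved teeth where they stand.

Things in the scene. Friction and masses are not known exactly. Their poses are not given: they have to be found in the camera images.
- fixture: Blue carving fixture, fixed to the bench. Origin under it at bench height: base x -95..+78, y -42..+42 mm, z up, +x roughly away from the robot. Fixed aluminium jaw at x +50..+70 mm; the moving jaw faces it from the -x side; both 30 mm wide (y -15..+15), tops at z 34 mm, pressing along x. Flat blue bed at z 18 mm.
- gate (a point): Middle of the slotted steel cover of the spring box (box x -92..-20, y -22..+40 mm in the fixture's frame, cover top z 42 mm = height of this point). The knob's 9 mm stem runs in its J-shaped slot: straight along x at y 0, crosswise toward +y at the -x end, and a notch at y +20 mm that runs back toward +x.
- knob (a point): Centre of the yellow knob: upright 18 x 18 mm square grip with rounded edges, 36 mm high (z 50 to 86 mm above the bench), above the slotted cover. It does not turn. In the fixture's frame it is at x = -36 mm - jaw, y = catch.
- jaw (a joint): Travel (m) of moving jaw and knob toward the fixture's -x: 0 closed, 0.040 hard end; gap between jaws = 14 mm + jaw. A spring closes it: 6 N at 0, 0.2 N more per mm. Parked in the notch it reads about 0.026 (gap 40 mm, moving jaw's face at fixture x +10 mm); clamped on the 22 mm wide block about 0.008.
- catch (a joint): Travel (m) of the knob toward the fixture's +y: 0 in the straight slot, 0.0225 the end; a light spring (0.5 to 2 N) returns it to 0. It can cross only with jaw between 0.033 and 0.040 (aim at 0.0365), past a 6 mm tooth; at catch 0.0175 to 0.0225 lies the notch, in which the spring draws the knob back to jaw 0.026 and holds it. To release go the same way back.
- bed (a point): Point on the bed (z = 18 mm) midway between the jaws when the jaw is parked open: x +30, y 0 in the fixture's frame.
- pink_center (a point): Centre of the pink wax block, a plain loose pink block 22 (own x) x 46 (own y) x 23 mm high (own z up), about 35 g, the only pink thing. It lies flat on the bench among the white blocks, so that its centre is 11.5 mm above the bench.
- white_a: White carving block, 22 x 46 x 22 mm, loose; origin at the centre of its underside, long side along its y. Leave it alone.
- white_b: White carving block, 22 x 46 x 21 mm, loose; origin at the centre of its underside, long side along its y. Leave it alone.
- white_c: White carving block, 22 x 46 x 24 mm, loose; origin at the centre of its underside, long side along its y. Leave it alone.
- tooth_a: White carved pointed tooth on a 24 mm square foot, 58 mm tall, loose and easily tipped; origin at the centre of its underside. Leave it alone. It stands close beside the fixture on its -y side.
- tooth_b: White carved broad molar on a 24 mm square foot, 48 mm tall, loose and easily tipped; origin at the centre of its underside. Leave it alone. It stands close beside the fixture on its +y side.
- tooth_c: White carved flat-edged tooth on a 24 mm square foot, 52 mm tall, loose and easily tipped; origin at the centre of its underside. Leave it alone. It stands on the bench behind the work.
There are look-alikes about, which are no part of the job. What is shaped like the part that bears pink_center but brown is not meant.

How it is judged:
By the outcome, as a careful person would: the job done as asked, in the order asked, and still so for the second after the job is handed in, with the robot touching nothing.
It also fails if it takes over 62 s, if anything falls off the work surface, if the arm or the gripper's body presses on something with over 40 N, if the wrist force passes 120 N, or if a joint passes its speed limit or range.

## Working session

There is one attempt and no reset: what is moved stays moved. The work goes in short steps, Python scripts to look and compute and a tool call to move; the robot and the scene stay as the last step left them, time stands still between calls to the robot, and variables do not carry over. Pictures are saved under pics/ and viewed, and the job is handed in when it is done.

Besides the shell and the picture viewer there is one more tool, called after ">>>" by a JSON object that holds its "name" and its "arguments", one argument or row to a line. step_arm: Moves the arm, as the interface text tells. Its arguments: {"type":"object","properties":{"dr":{"type":"array"},"xyz":{"type":"array"},"gripper":{"type":"array"},"squeeze":{"type":"number"}},"required":["dr","xyz","gripper"]}

```bash
mkdir -p pics; ls; python3 - <<'E'
from workcell import bot
import cv2,pickle
print(bot.get_obs())
for n in ("side","top","wrist"):
    p=bot.camera(n); cv2.imwrite(f"pics/{n}0.png",p["image"][:,:,::-1]); pickle.dump(p,open(f"{n}0.pkl","wb"))
    print(n,p["camera_matrix"],p["k1"],p["R"],p["t"],p["shot"])
    for th in ("fixture","knob","pink_center","tooth_a","tooth_b","tooth_c","white_a"):
        for r in bot.regions_of(p,th)[:5]: print(th,round(r["p"],2),[round(float(v)) for v in r["box"]])
E
```

```text
pics
{'time': 0.0, 'q': array([6.62929808e+01, 5.01033464e+00, 1.00315588e+01, 9.50968005e+01,
       9.14190013e-04, 9.00008524e+01]), 'qd': array([-0.12382023,  0.03977445,  0.01718626,  0.04523216,  0.02413377,
       -0.05165497]), 'joint_efforts': array([-8.02708400e-04, -5.20377231e+01,  4.64820850e+01,  1.59375777e-02,
       -7.56582449e-05,  8.83763569e-07]), 'ee_pos': array([0.22103743, 0.50338107, 0.23056446]), 'tcp_rot': array([-1.79924424e+02, -9.13064920e-04,  1.56292127e+02]), 'wrist_force': array([-0.28672692,  0.62690893, -0.82135661]), 'torque': array([ 0.01467668,  0.02592754, -0.01711156]), 'opening': 0.08534311485647798}
side [[597.58575423   0.         333.36349719]
 [  0.         597.58575423 244.51286934]
 [  0.           0.           1.        ]] -0.11776574684422936 [[ 0.85003476 -0.52669843  0.00544789]
 [-0.177664   -0.29643676 -0.93838199]
 [ 0.49585927  0.79668941 -0.3455569 ]] [-0.49583115  0.15304279  0.90322584] 1
fixture 0.92 [266, 238, 86, 46]
fixture 0.67 [330, 321, 26, 25]
fixture 0.57 [279, 258, 15, 28]
fixture 0.44 [418, 333, 28, 18]
knob 0.55 [
[... 1108 characters left out ...]
, 10]
tooth_c 0.62 [321, 209, 9, 10]
white_a 0.75 [382, 259, 13, 19]
white_a 0.62 [433, 260, 19, 21]
white_a 0.49 [431, 303, 14, 16]
white_a 0.21 [320, 208, 10, 12]
wrist [[344.61750282   0.         319.90935519]
 [  0.         344.61750282 231.24223435]
 [  0.           0.           1.        ]] -0.03472016080054154 [[ 4.03900381e-01  9.14802942e-01  2.44222784e-04]
 [ 8.76747416e-01 -3.87174419e-01  2.85324268e-01]
 [ 2.61110037e-01 -1.15028459e-01 -9.58431011e-01]] [-0.55022876 -0.03534363  0.3797899 ] 3
fixture 0.93 [146, 450, 18, 49]
knob 0.3 [122, 475, 20, 10]
tooth_a 0.45 [124, 474, 23, 12]
tooth_b 0.45 [124, 474, 23, 12]
tooth_c 0.45 [124, 474, 23, 12]
white_a 0.28 [147, 452, 22, 46]
```

View pics/side0.png

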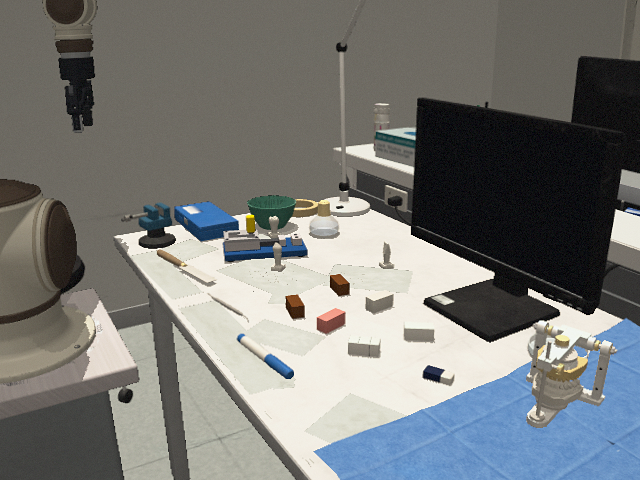

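View pics/top0.png

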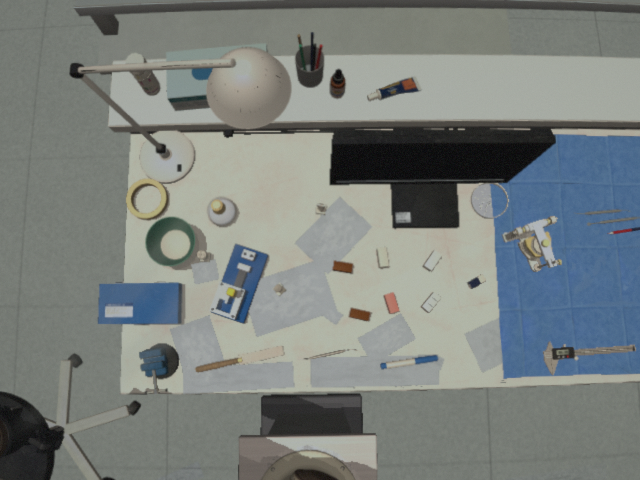

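```bash
python3 - <<'E'
import cv2
a=cv2.imread("pics/side0.png"); cv2.imwrite("pics/side0c.png",cv2.resize(a[195:365,205:445],None,fx=3.3,fy=3.3,interpolation=cv2.INTER_CUBIC))
a=cv2.imread("pics/top0.png"); cv2.imwrite("pics/top0c.png",cv2.resize(a[195:355,200:450],None,fx=3.2,fy=3.2,interpolation=cv2.INTER_CUBIC))
E
```

```text
(no output)
```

View pics/side0c.png

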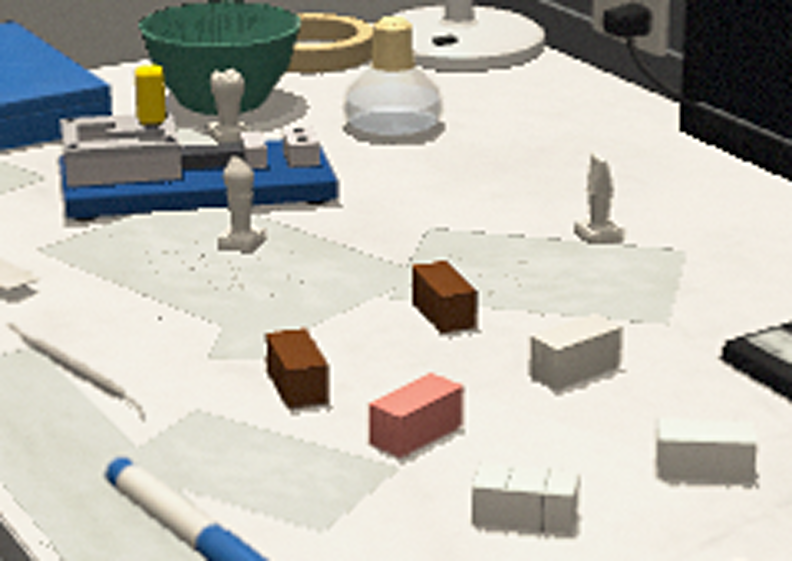

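View pics/top0c.png

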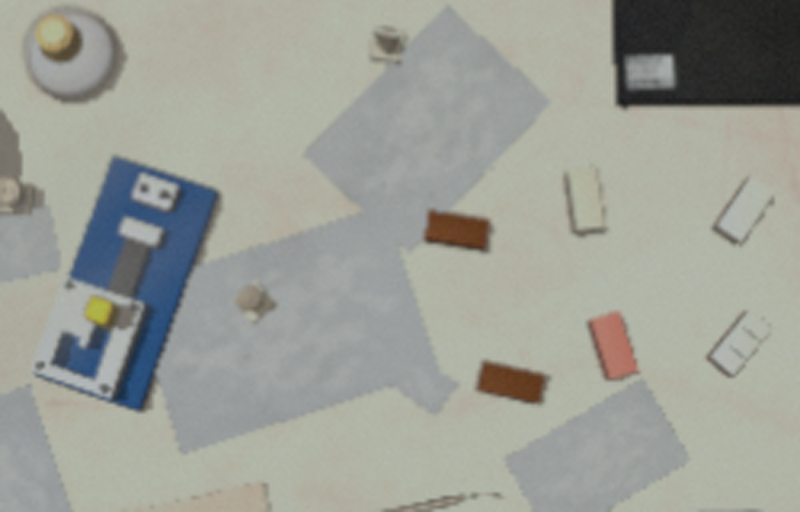

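Candidates for the pink block are the pink one (top 391,303; side 331,320) and two brown ones (top 358,314 and 342,267; side 294,308 and 340,286). The white blocks are at top 382,259, 432,260 and 431,302. The crop shows only one pink block, so I choose that. The fixture is at top (240,284) and the knob at top (231,292).

```bash
cat > h.py <<'E'
import numpy as np,pickle,cv2
from scipy.optimize import least_squares
def load(n): return pickle.load(open(n+".pkl","rb"))
def proj(p,X):
    X=np.atleast_2d(X); c=X@np.array(p["R"]).T+np.array(p["t"]); s=c[:,:2]/c[:,2:]
    s=s*(1+p["k1"]*(s**2).sum(1,keepdims=True)); K=p["camera_matrix"]
    return s*[K[0][0],K[1][1]]+[K[0][2],K[1][2]]
def plane(p,uv,z):
    K=np.array(p["camera_matrix"]); 
    n=cv2.undistortPoints(np.array([[uv]],float),K,np.array([p["k1"],0,0,0.]))[0,0]
    R=np.array(p["R"]);t=np.array(p["t"]); o=-R.T@t; d=R.T@np.array([*n,1]); return o+d*(z-o[2])/d[2]
def fw(pose,P):
    x,y,a=pose; P=np.atleast_2d(np.array(P,float)); c,s=np.cos(a),np.sin(a)
    return np.c_[x+c*P[:,0]-s*P[:,1],y+s*P[:,0]+c*P[:,1],P[:,2]]
def fit(obs,x0):
    """obs: list of (pic,[local pts],[uv])"""
    f=lambda q: np.concatenate([(proj(p,fw(q,P))-np.array(u)).ravel() for p,P,u in obs])
    r=least_squares(f,x0,loss="soft_l1"); return r.x,r.fun
E
python3 - <<'E'
from h import *
t=load("top0"); s=load("side0")
c=lambda a:[(x/3.2+200-.3,y/3.2+195-.3) for x,y in a]
cs=lambda a:[(x/3.3+205-.3,y/3.3+195-.3) for x,y in a]
P=[(78,42,18),(78,-42,18),(-95,-42,18),(-92,40,42),(-20,40,42),(-20,-22,42),(-92,-22,42),(-36,0,86),(70,15,34),(70,-15,34),(50,15,34),(50,-15,34)]
P=np.array(P)/1000
uv=c([(113,157),(218,192),(140,410),(35,373),(68,282),(147,305),(113,398),(99,305),(140,172),(180,184),(133,194),(173,208)])
o=[(t,P,uv)]
x,r=fit(o,[.4,.17,-.35]); print(x[:2],np.degrees(x[2])); print(r.reshape(-1,2).round(1))
print(proj(s,fw(x,[(-.036,0,.05),(-.036,0,.086),(.078,-.042,.018),(-.095,-.042,.018)])))
m=[plane(t,u,.023) for u in c([(589,320),(620,312),(637,373),(609,381)])]
print("pink top z23",np.round(m,4),np.mean(m,0))
ms=[plane(s,u,.023) for u in cs([(369,404),(431,374),(463,387),(400,417)])]
print("side",np.round(ms,4),np.mean(ms,0))
for n,u in dict(ta=(253,312),tb=(8,205),tc=(388,58)).items(): print(n,plane(t,c([u])[0],0))
for n,u in dict(ta=(241,243),tc=(599,235)).items(): print(n,plane(s,cs([u])[0],0))
E
```

```text
[0.51306153 0.14910583] -18.94889606236278
[[ 0.1 -0.8]
 [ 0.6 -1. ]
 [ 1.   0.7]
 [-0.8 -0.5]
 [-0.7 -1.7]
 [-0.1 -0.6]
 [ 0.2  0.2]
 [ 0.5  1.5]
 [ 0.3 -0. ]
 [-0.1  0.2]
 [-0.3  1.1]
 [-0.7  0.7]]
[[250.91760047 231.81990634]
 [250.20651963 215.44621404]
 [308.10616084 249.01180247]
 [224.5965737  255.22848189]]
pink top z23 [[ 0.4713 -0.1857  0.023 ]
 [ 0.4767 -0.2086  0.023 ]
 [ 0.4321 -0.2194  0.023 ]
 [ 0.4267 -0.1988  0.023 ]] [ 0.45168979 -0.20312864  0.023     ]
side [[ 0.427  -0.2012  0.023 ]
 [ 0.4697 -0.1891  0.023 ]
 [ 0.4756 -0.2094  0.023 ]
 [ 0.4328 -0.2205  0.023 ]] [ 0.45129317 -0.20502687  0.023     ]
ta [0.48297456 0.0612365  0.        ]
tb [0.56615307 0.24575814 0.        ]
tc [ 0.67484142 -0.04229671  0.        ]
ta [ 4.90319242e-01  6.14631961e-02 -5.55111512e-17]
tc [ 0.68441609 -0.04030216  0.        ]
```

```bash
cat >> h.py <<'E'
from scipy.spatial.transform import Rotation as Ro
def toolR(rpy): return Ro.from_euler("xyz",rpy,degrees=True)
def step(obs,pos,yaw):
    """shift & turn in tool axes/units from measured pose to pos, tool down at yaw"""
    R=toolR(obs["tcp_rot"]); d=R.inv().apply(np.array(pos)-obs["ee_pos"])/.04
    T=toolR([180,0,yaw]); w=(R.inv()*T).as_rotvec(); return d.round(3),w.round(4)
E
python3 - <<'E'
from h import *
from workcell import bot
o=bot.get_obs(); w=load("wrist0"); R=toolR(o["tcp_rot"])
C=-w["R"].T@w["t"]; print("cam in tool",R.inv().apply(C-o["ee_pos"]), "axis",R.inv().apply(w["R"].T@[0,0,1]))
print(step(o,[.44,.15,.25],71))
print(step(o,[.44,.15,.25],251))
E
```

```text
cam in tool [ 0.07339539  0.00028536 -0.1429137 ] axis [-2.85326916e-01 -3.77216827e-04  9.58430179e-01]
(array([-8.564, -5.894, -0.468]), array([ 0.    , -0.    ,  1.4886]))
(array([-8.564, -5.894, -0.468]), array([ 0.   ,  0.   , -1.653]))
```

```bash
python3 - <<'E'
from h import *
from workcell import bot
print(step(bot.get_obs(),[.50,.19,.24],71))
E
```

```text
(array([-9.535, -4.375, -0.218]), array([ 0.    , -0.    ,  1.4886]))
```

>>> {"name": "step_arm", "arguments": {
  "dr": [
    [0,0,0.14],
    [0,0,0.28],
    [0,0,0.42],
    [0,0,0.56],
    [0,0,0.7],
    [0,0,0.84],
    [0,0,0.98],
    [0,0,1.1]
  ],
  "xyz": [
    [-1.1,-0.5,0],
    [-2.2,-1,0],
    [-3.3,-1.5,0],
    [-4.4,-2,0],
    [-5.5,-2.5,0],
    [-6.6,-3,0],
    [-7.7,-3.5,0],
    [-8.7,-4,-0.2]
  ],
  "gripper": [1,1,1,0.6,0.6,0.6,0.6,0.6],
  "squeeze": 50
}}

```text
time: 2.0
ee_pos: [0.4763, 0.2151, 0.2386]
tcp_rot: [-179.9, 0.0, 92.9]
wrist_force: [-1.0, 0.9, -0.2]
opening: 0.0514
```

```bash
python3 - <<'E'
from h import *
from workcell import bot
o=bot.get_obs();print(o["time"],o["ee_pos"],o["tcp_rot"],step(o,[.50,.19,.24],71))
E
```

```text
2.0 [0.47634392 0.21514384 0.23860494] [-1.79946053e+02  2.65485986e-02  9.29191452e+01] (array([-0.658,  0.559, -0.035]), array([-0.0008,  0.0006,  0.3826]))
```

>>> {"name": "step_arm", "arguments": {
  "dr": [
    [0,0,0.13],
    [0,0,0.26],
    [0,0,0.38],
    [0,0,0.38],
    [0,0,0.38],
    [0,0,0.38],
    [0,0,0.38],
    [0,0,0.38]
  ],
  "xyz": [
    [-0.2,0.2,0],
    [-0.4,0.4,0],
    [-0.65,0.55,0],
    [-0.65,0.55,0],
    [-0.65,0.55,0],
    [-0.65,0.55,0],
    [-0.65,0.55,0],
    [-0.65,0.55,0]
  ],
  "gripper": [0.5,0.5,0.5,0.5,0.5,0.5,0.5,0.5]
}}

```text
time: 2.8
ee_pos: [0.4986, 0.1928, 0.2394]
tcp_rot: [180.0, -0.0, 71.6]
wrist_force: [0.1, 0.4, -0.8]
opening: 0.0424
```

```bash
python3 - <<'E'
from h import *
from workcell import bot
p=bot.camera("wrist"); pickle.dump(p,open("wrist1.pkl","wb")); cv2.imwrite("pics/wrist1.png",p["image"][:,:,::-1])
o=bot.get_obs();print(o["time"],o["ee_pos"],o["tcp_rot"],o["opening"])
E
```

```text
2.85 [0.49868124 0.19277918 0.23935274] [ 1.79996202e+02 -3.88687075e-03  7.15667484e+01] 0.042856899338893244
```

View pics/wrist1.png

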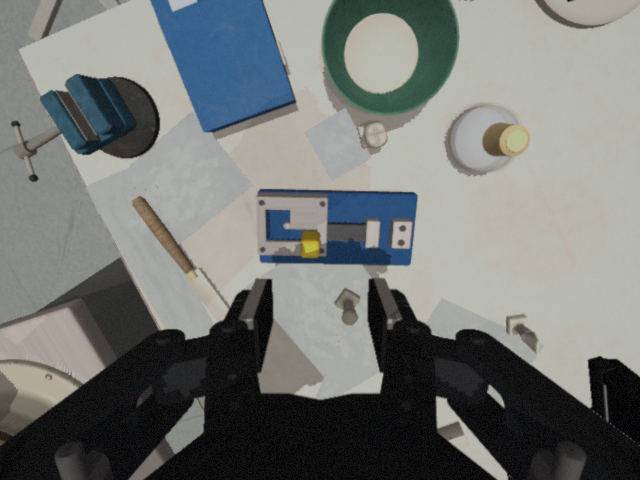

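```bash
python3 - <<'E'
import cv2
a=cv2.imread("pics/wrist1.png"); cv2.imwrite("pics/wrist1c.png",cv2.resize(a[170:335,245:440],None,fx=4,fy=3.6,interpolation=cv2.INTER_CUBIC))
E
```

```text
(no output)
```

View pics/wrist1c.png

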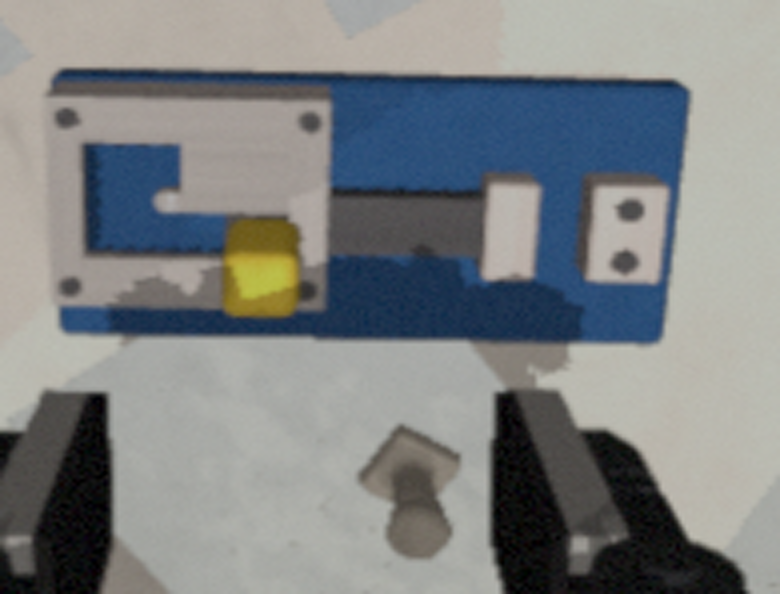

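```bash
python3 - <<'E'
from h import *
t=load("top0"); w=load("wrist1")
c=lambda a:[(x/3.2+200-.3,y/3.2+195-.3) for x,y in a]
cw=lambda a:[(x/4+245-.4,y/3.6+170-.4) for x,y in a]
P=np.array([(78,42,18),(78,-42,18),(-95,-42,18),(-92,40,42),(-20,40,42),(-20,-22,42),(-92,-22,42),(-36,0,86),(70,15,34),(70,-15,34),(50,15,34),(50,-15,34)])/1000
uv=c([(113,157),(218,192),(140,410),(35,373),(68,282),(147,305),(113,398),(99,305),(140,172),(180,184),(133,194),(173,208)])
uw=cw([(688,82),(663,343),(60,333),(48,95),(332,99),(326,312),(50,303),(262,284),(668,185),(660,283),(595,183),(588,280)])
for o in ([(w,P,uw)],[(t,P,uv),(w,P,uw)]):
    x,r=fit(o,[.51,.15,-.33]); print(x[:2].round(4),np.degrees(x[2]).round(2)); print(r.reshape(-1,2).round(1)[-12:].tolist())
print("ta",[plane(w,u,0) for u in cw([(415,465)])], "tb",plane(w,(373,140),0.0))
q=x; Rf=lambda W:(np.array([[np.cos(q[2]),np.sin(q[2])],[-np.sin(q[2]),np.cos(q[2])]])@(np.array(W)[:2]-q[:2])).round(3)
print("in fixture frame", Rf(plane(w,cw([(415,465)])[0],0)),Rf(plane(w,(373,140),0)))
print("park pts",fw(x,[(-.036,0,0),(-.0725,0,0),(-.0725,.020,0),(-.062,.020,0),(.030,0,0)]).round(4))
E
```

```text
[0.5126 0.1535] -19.64
[[1.8, 0.3], [0.7, 0.8], [-0.5, 0.8], [-1.2, -0.4], [-0.3, -0.2], [-0.3, -1.2], [0.3, 0.0], [-0.5, 0.6], [0.8, -0.2], [0.2, -0.4], [0.1, -0.0], [-0.4, 0.1]]
[0.5127 0.1529] -19.57
[[2.0, 0.7], [0.9, 1.1], [-0.3, 1.3], [-0.9, 0.2], [-0.1, 0.4], [0.0, -0.7], [0.6, 0.6], [-0.2, 1.2], [1.0, 0.2], [0.4, -0.0], [0.3, 0.4], [-0.2, 0.5]]
ta [array([0.49041239, 0.06107097, 0.        ])] tb [0.57150109 0.23345234 0.        ]
in fixture frame [ 0.01  -0.094] [0.028 0.096]
park pts [[0.4788 0.165  0.    ]
 [0.4444 0.1772 0.    ]
 [0.4511 0.1961 0.    ]
 [0.461  0.1926 0.    ]
 [0.5409 0.1429 0.    ]]
```

```bash
cat >> h.py <<'E'
FX=[.5126,.1525,np.radians(-19.4)]
E
python3 - <<'E'
from h import *
from workcell import bot
o=bot.get_obs(); k=fw(FX,[(-.036,0,.12),(-.036,0,.055)]);print(k)
for a in k: print(step(o,a,70.6))
E
```

```text
[[0.47864398 0.1644578  0.12      ]
 [0.47864398 0.1644578  0.055     ]]
(array([-0.83 , -0.252,  2.984]), array([ 0.0001, -0.0001,  0.0169]))
(array([-0.83 , -0.252,  4.609]), array([ 0.0001, -0.0001,  0.0169]))
```

>>> {"name": "step_arm", "arguments": {
  "dr": [
    [0,0,0.01],
    [0,0,0.017],
    [0,0,0.017],
    [0,0,0.017],
    [0,0,0.017],
    [0,0,0.017],
    [0,0,0.017],
    [0,0,0.017]
  ],
  "xyz": [
    [-0.4,-0.13,0.7],
    [-0.83,-0.25,1.4],
    [-0.83,-0.25,2.2],
    [-0.83,-0.25,3.0],
    [-0.83,-0.25,3.0],
    [-0.83,-0.25,3.0],
    [-0.83,-0.25,3.0],
    [-0.83,-0.25,3.0]
  ],
  "gripper": [0.5,0.5,0.5,0.5,0.5,0.5,0.5,0.5]
}}

```text
time: 3.65
ee_pos: [0.4797, 0.1645, 0.1211]
tcp_rot: [179.9, -0.1, 70.5]
wrist_force: [0.1, -0.6, -0.4]
opening: 0.0427
```

```bash
python3 - <<'E'
from h import *
from workcell import bot
p=bot.camera("wrist"); cv2.imwrite("pics/wrist2.png",p["image"][:,:,::-1])
o=bot.get_obs();print(o["time"],o["ee_pos"],o["tcp_rot"],o["opening"])
p=bot.camera("side"); cv2.imwrite("pics/side2c.png",cv2.resize(p["image"][130:290,180:340,::-1],None,fx=3.7,fy=3.7,interpolation=cv2.INTER_CUBIC))
print(step(o,fw(FX,[(-.036,0,.055)])[0],70.6))
E
```

```text
3.7 [0.47965991 0.16448317 0.12084221] [ 1.79896200e+02 -8.08686243e-02  7.05281677e+01] 0.04257794442954881
(array([-0.011, -0.027,  1.646]), array([ 0.0018, -0.0014, -0.0013]))
```

View pics/wrist2.png

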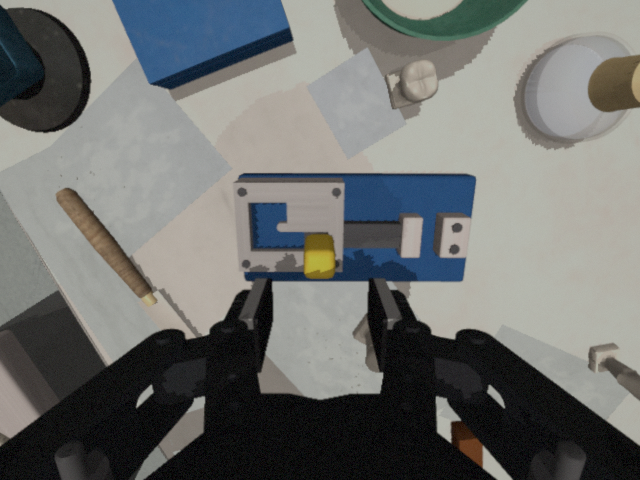

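View pics/side2c.png

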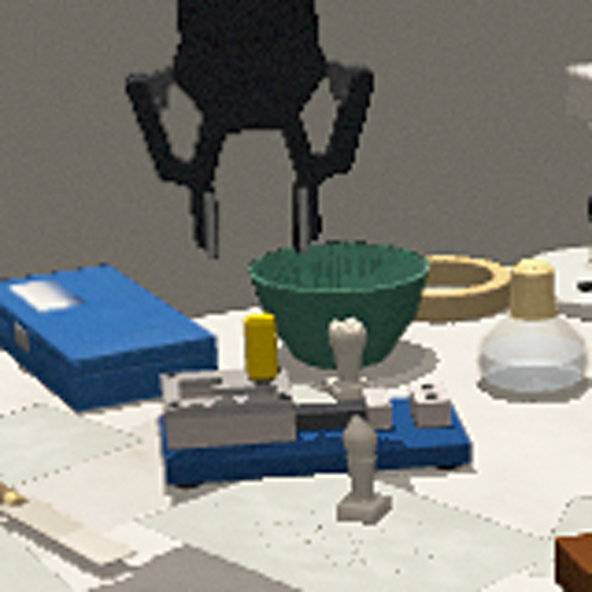

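The knob (wrist 319,257) is centred between the fingers (columns 270 and 369), so I lower the hand and grip it.

>>> {"name": "step_arm", "arguments": {
  "dr": [
    [0,0,0],
    [0,0,0],
    [0,0,0],
    [0,0,0],
    [0,0,0],
    [0,0,0],
    [0,0,0],
    [0,0,0]
  ],
  "xyz": [
    [0,-0.02,0.5],
    [0,-0.02,1.1],
    [0,-0.02,1.65],
    [0,-0.02,1.65],
    [0,-0.02,1.65],
    [0,-0.02,1.65],
    [0,-0.02,1.65],
    [0,-0.02,1.65]
  ],
  "gripper": [0.5,0.5,0.5,0.5,0.5,0.1,0.1,0.1],
  "squeeze": 60
}}

```text
time: 4.55
ee_pos: [0.4791, 0.1647, 0.0549]
tcp_rot: [179.9, -0.1, 70.5]
wrist_force: [0.9, -1.3, 7.5]
opening: 0.0169
```

>>> {"name": "step_arm", "arguments": {
  "dr": [
    [0,0,0],
    [0,0,0],
    [0,0,0],
    [0,0,0],
    [0,0,0],
    [0,0,0],
    [0,0,0],
    [0,0,0]
  ],
  "xyz": [
    [0,0,0],
    [0,0,0],
    [0,0,0],
    [0,0,0],
    [0,0,0],
    [0,0,0],
    [0,0,0],
    [0,0,0]
  ],
  "gripper": [0.1,0.1,0.1,0.1,0.1,0.1,0.1,0.1]
}}

```text
time: 5.35
ee_pos: [0.4792, 0.1647, 0.0549]
tcp_rot: [179.9, -0.1, 70.5]
wrist_force: [0.3, -1.1, 6.1]
opening: 0.0174
```

```bash
python3 - <<'E'
from h import *
from workcell import bot
o=bot.get_obs();print(o["time"],o["ee_pos"],o["tcp_rot"],o["opening"],o["wrist_force"])
for a in [(-.036,0),(-.0725,0),(-.0725,.02),(-.062,.02)]: print(step(o,fw(FX,[(*a,.055)])[0],70.6))
p=bot.camera("wrist"); cv2.imwrite("pics/wrist3.png",p["image"][150:400,200:450,::-1])
E
```

```text
5.35 [0.47915554 0.16466291 0.05493106] [ 1.79860621e+02 -9.53607069e-02  7.05105226e+01] 0.017387831112194628 [ 0.25002724 -1.06349857  6.10338739]
(array([-0.009, -0.01 , -0.002]), array([ 0.0024, -0.0017, -0.0016]))
(array([-0.011, -0.923, -0.004]), array([ 0.0024, -0.0017, -0.0016]))
(array([ 0.489, -0.924, -0.003]), array([ 0.0024, -0.0017, -0.0016]))
(array([ 0.49 , -0.661, -0.003]), array([ 0.0024, -0.0017, -0.0016]))
```

View pics/wrist3.png

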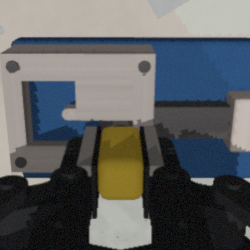

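>>> {"name": "step_arm", "arguments": {
  "dr": [
    [0,0,0],
    [0,0,0],
    [0,0,0],
    [0,0,0],
    [0,0,0],
    [0,0,0],
    [0,0,0],
    [0,0,0]
  ],
  "xyz": [
    [0,-0.15,0],
    [0,-0.3,0],
    [0,-0.45,0],
    [0,-0.6,0],
    [0,-0.75,0],
    [0,-0.91,0],
    [0,-0.91,0],
    [0,-0.91,0]
  ],
  "gripper": [0.1,0.1,0.1,0.1,0.1,0.1,0.1,0.1]
}}

```text
time: 6.2
ee_pos: [0.4465, 0.1763, 0.0549]
tcp_rot: [179.6, -0.1, 70.5]
wrist_force: [11.1, -4.3, -0.2]
opening: 0.0168
```

```bash
python3 - <<'E'
from h import *
from workcell import bot
o=bot.get_obs();print(o["time"],o["ee_pos"],o["tcp_rot"],o["opening"],o["wrist_force"])
for a in [(-.0725,0),(-.0725,.02),(-.062,.02)]: print(step(o,fw(FX,[(*a,.055)])[0],70.6))
p=bot.camera("wrist"); cv2.imwrite("pics/wrist4.png",cv2.resize(p["image"][150:350,200:450,::-1],None,fx=3,fy=3))
E
```

```text
6.2 [0.44651019 0.17629986 0.05490974] [ 1.79632204e+02 -9.22516932e-02  7.04741433e+01] 0.016819164504858895 [11.06094183 -4.2844329  -0.22504308]
(array([-0.013, -0.056, -0.003]), array([ 0.0064, -0.0016, -0.0022]))
(array([ 0.487, -0.057, -0.002]), array([ 0.0064, -0.0016, -0.0022]))
(array([ 0.488,  0.205, -0.   ]), array([ 0.0064, -0.0016, -0.0022]))
```

View pics/wrist4.png

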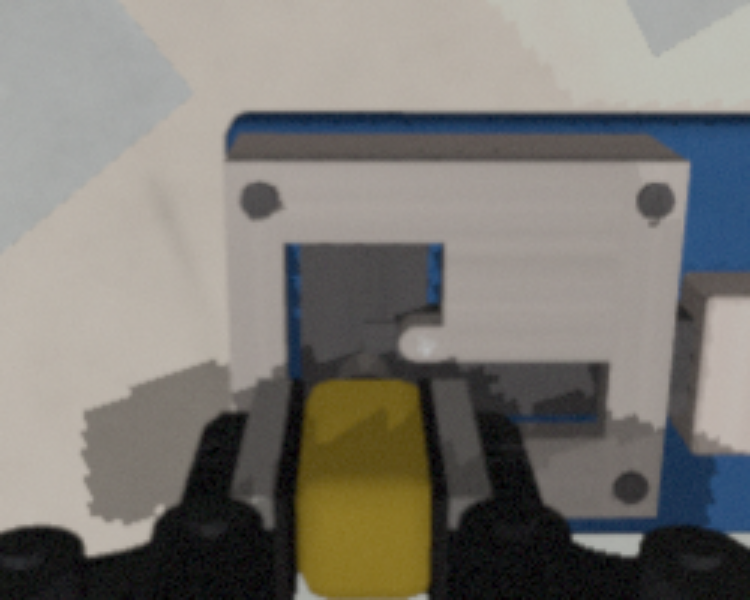

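The visible stem (368,365) is only just clear of the tooth tip (398,343), so I pull about 3 mm further.

>>> {"name": "step_arm", "arguments": {
  "dr": [
    [0,0,0],
    [0,0,0],
    [0,0,0],
    [0,0,0],
    [0,0,0],
    [0,0,0],
    [0,0,0],
    [0,0,0]
  ],
  "xyz": [
    [0,-0.03,0],
    [0,-0.06,0],
    [0,-0.07,0],
    [0,-0.07,0],
    [0,-0.07,0],
    [0,-0.07,0],
    [0,-0.07,0],
    [0,-0.07,0]
  ],
  "gripper": [0.1,0.1,0.1,0.1,0.1,0.1,0.1,0.1]
}}

```text
time: 7.05
ee_pos: [0.4442, 0.1772, 0.0549]
tcp_rot: [179.6, -0.1, 70.5]
wrist_force: [11.6, -4.9, 0.2]
opening: 0.0172
```

```bash
python3 - <<'E'
from h import *
from workcell import bot
o=bot.get_obs();print(o["time"],o["ee_pos"],o["tcp_rot"],o["opening"],o["wrist_force"])
for a in [(-.0725,0),(-.0725,.02),(-.062,.02)]: print(step(o,fw(FX,[(*a,.055)])[0],70.6))
p=bot.camera("wrist"); cv2.imwrite("pics/wrist5.png",cv2.resize(p["image"][150:350,200:450,::-1],None,fx=3,fy=3))
E
```

```text
7.05 [0.44415668 0.17715027 0.05492322] [ 1.79615743e+02 -9.44284767e-02  7.04568119e+01] 0.01718671993121756 [11.62669099 -4.89031401  0.16201934]
(array([-0.013,  0.006, -0.002]), array([ 0.0067, -0.0016, -0.0025]))
(array([ 0.487,  0.005, -0.001]), array([ 0.0067, -0.0016, -0.0025]))
(array([0.488, 0.267, 0.001]), array([ 0.0067, -0.0016, -0.0025]))
```

View pics/wrist5.png

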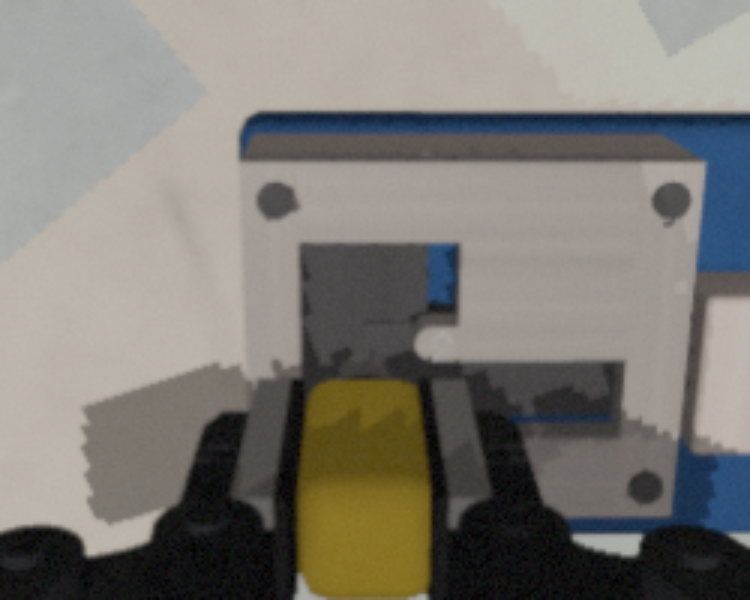

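The stem is now mid-lane (365, with the edges at 300 and 413), so I move it across.

>>> {"name": "step_arm", "arguments": {
  "dr": [
    [0,0,0],
    [0,0,0],
    [0,0,0],
    [0,0,0],
    [0,0,0],
    [0,0,0],
    [0,0,0],
    [0,0,0]
  ],
  "xyz": [
    [0.08,0,0],
    [0.16,0,0],
    [0.24,0,0],
    [0.32,0,0],
    [0.4,0,0],
    [0.5,0,0],
    [0.5,0,0],
    [0.5,0,0]
  ],
  "gripper": [0.1,0.1,0.1,0.1,0.1,0.1,0.1,0.1]
}}

```text
time: 7.9
ee_pos: [0.4508, 0.1959, 0.0549]
tcp_rot: [179.6, -0.1, 70.5]
wrist_force: [11.8, -6.5, 0.6]
opening: 0.0171
```

```bash
python3 - <<'E'
from h import *
from workcell import bot
o=bot.get_obs();print(o["time"],o["ee_pos"],o["tcp_rot"],o["opening"],o["wrist_force"],toolR(o["tcp_rot"]).inv().apply(o["wrist_force"]))
for a in [(-.0725,.02),(-.062,.02)]: print(step(o,fw(FX,[(*a,.055)])[0],70.6))
p=bot.camera("wrist"); cv2.imwrite("pics/wrist6.png",cv2.resize(p["image"][150:350,200:450,::-1],None,fx=3,fy=3))
E
```

```text
7.9 [0.45083191 0.19588282 0.0548876 ] [ 1.79614275e+02 -6.92042665e-02  7.04564236e+01] 0.01713259102757607 [11.75565774 -6.48410717  0.55196881] [-2.17732624 13.25090392 -0.46540302]
(array([-0.01 ,  0.004, -0.003]), array([ 0.0067, -0.0012, -0.0025]))
(array([-0.009,  0.267, -0.001]), array([ 0.0067, -0.0012, -0.0025]))
```

View pics/wrist6.png

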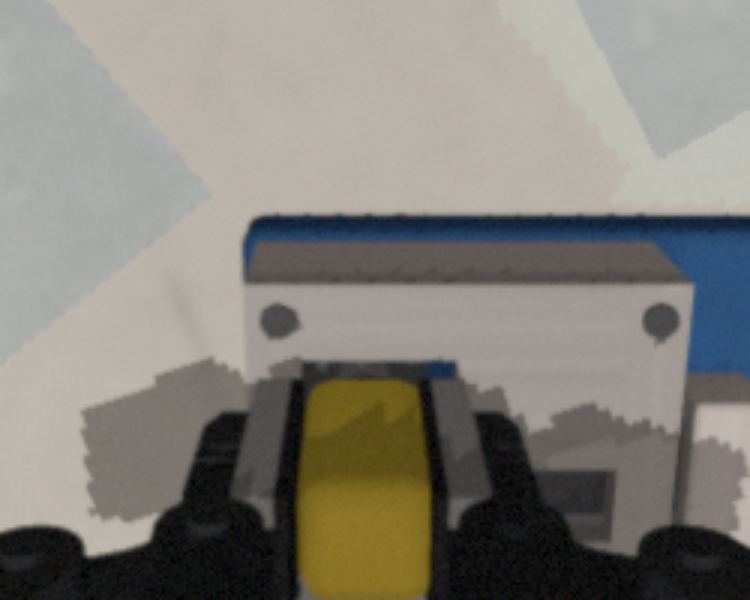

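>>> {"name": "step_arm", "arguments": {
  "dr": [
    [0,0,0],
    [0,0,0],
    [0,0,0],
    [0,0,0],
    [0,0,0],
    [0,0,0],
    [0,0,0],
    [0,0,0]
  ],
  "xyz": [
    [0,0.06,0],
    [0,0.12,0],
    [0,0.18,0],
    [0,0.24,0],
    [0,0.27,0],
    [0,0.27,0],
    [0,0.27,0],
    [0,0.27,0]
  ],
  "gripper": [0.1,0.1,0.1,0.1,0.1,0.1,0.1,0.1]
}}

```text
time: 8.75
ee_pos: [0.4607, 0.1922, 0.0549]
tcp_rot: [179.7, -0.1, 70.5]
wrist_force: [10.8, -5.7, 1.2]
opening: 0.0171
```

```bash
python3 - <<'E'
from h import *
from workcell import bot
o=bot.get_obs();print(o["time"],o["ee_pos"],o["tcp_rot"],o["opening"],toolR(o["tcp_rot"]).inv().apply(o["wrist_force"]))
for a in [(-.062,.02)]: print(step(o,fw(FX,[(*a,.055)])[0],70.6))
p=bot.camera("wrist"); cv2.imwrite("pics/wrist7.png",cv2.resize(p["image"][150:350,200:450,::-1],None,fx=3,fy=3))
E
```

```text
8.75 [0.46068659 0.19222936 0.05486752] [ 1.79653415e+02 -6.57317572e-02  7.04541994e+01] 0.017053580152403217 [-1.78657225 12.12828502 -1.12081993]
(array([-0.006,  0.004, -0.003]), array([ 0.0061, -0.0011, -0.0025]))
```

View pics/wrist7.png

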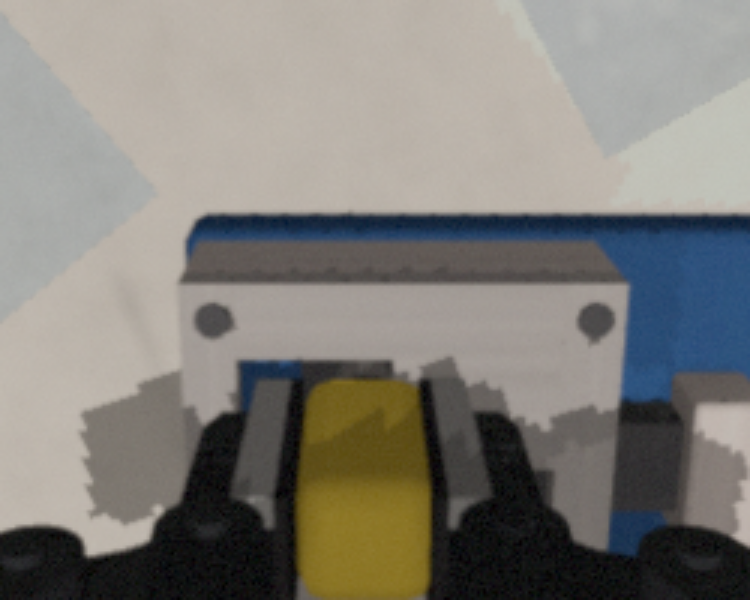

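>>> {"name": "step_arm", "arguments": {
  "dr": [
    [0,0,0],
    [0,0,0],
    [0,0,0],
    [0,0,0],
    [0,0,0],
    [0,0,0],
    [0,0,0],
    [0,0,0]
  ],
  "xyz": [
    [0,0.02,0],
    [0,0.04,0],
    [0,0.05,0],
    [0,0.05,0],
    [0,0.05,0],
    [0,0.05,0],
    [0,0.05,0],
    [0,0.05,0]
  ],
  "gripper": [0.1,0.1,0.1,0.1,0.1,0.1,0.1,0.1]
}}

```text
time: 9.6
ee_pos: [0.4615, 0.1919, 0.0549]
tcp_rot: [179.8, -0.1, 70.5]
wrist_force: [4.9, -3.5, 5.4]
opening: 0.0171
```

The knob has bottomed in the notch: the force dropped and the hand moved 0.9 mm of the 2 mm commanded. I release it and rise.

>>> {"name": "step_arm", "arguments": {
  "dr": [
    [0,0,0],
    [0,0,0],
    [0,0,0],
    [0,0,0],
    [0,0,0],
    [0,0,0],
    [0,0,0],
    [0,0,0]
  ],
  "xyz": [
    [0,0,0],
    [0,0,0],
    [0,0,0],
    [0,0,0],
    [0,0,-0.5],
    [0,0,-1.5],
    [0,0,-2.5],
    [0,0,-3.5]
  ],
  "gripper": [0.5,0.5,0.5,0.5,0.5,0.5,0.5,0.5]
}}

```text
time: 10.4
ee_pos: [0.4595, 0.192, 0.1947]
tcp_rot: [-180.0, 0.0, 70.5]
wrist_force: [1.0, -0.3, 1.4]
opening: 0.0427
```

```bash
python3 - <<'E'
from h import *
from workcell import bot
o=bot.get_obs();print(o["time"],o["ee_pos"],o["tcp_rot"],o["opening"])
p=bot.camera("wrist"); pickle.dump(p,open("wrist8.pkl","wb"));cv2.imwrite("pics/wrist8.png",cv2.resize(p["image"][150:350,200:500,::-1],None,fx=2.6,fy=2.6,interpolation=cv2.INTER_CUBIC))
# pink approach: long dir ~14.5deg -> yaw 104.5
t=load("top0");m=(np.array([.4517,-.2031])+[.4513,-.2050])/2
for z in (.18,.06): print(step(o,[*m,z],104.5))
E
```

```text
10.4 [0.45950443 0.19199126 0.19465735] [-1.79977276e+02  1.26731421e-02  7.05256046e+01] 0.04270009757380842
(array([-9.401,  3.112,  0.367]), array([-5.00e-04,  1.00e-04, -5.93e-01]))
(array([-9.401,  3.114,  3.367]), array([-5.00e-04,  1.00e-04, -5.93e-01]))
```

View pics/wrist8.png

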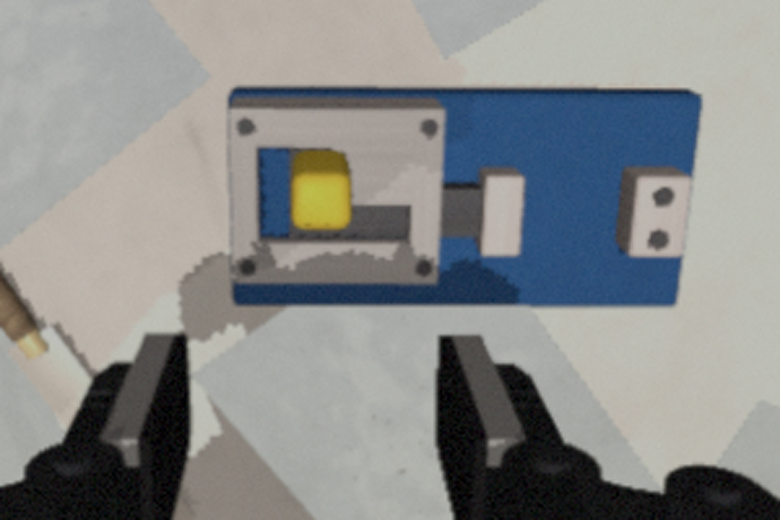

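The knob sits in the notch (321,190) and the jaw stays open by itself. Next I go to the pink block.

>>> {"name": "step_arm", "arguments": {
  "dr": [
    [0,0,-0.08],
    [0,0,-0.16],
    [0,0,-0.24],
    [0,0,-0.32],
    [0,0,-0.4],
    [0,0,-0.48],
    [0,0,-0.54],
    [0,0,-0.59]
  ],
  "xyz": [
    [-1.15,0.4,0],
    [-2.3,0.8,0],
    [-3.45,1.2,0],
    [-4.6,1.55,0],
    [-5.75,1.95,0],
    [-6.9,2.3,0],
    [-8.1,2.7,0],
    [-9.2,3.1,0.2]
  ],
  "gripper": [0.6,0.75,0.75,0.75,0.75,0.75,0.75,0.75]
}}

```text
time: 11.25
ee_pos: [0.4539, -0.1984, 0.1862]
tcp_rot: [179.9, 0.1, 104.5]
wrist_force: [1.2, 0.6, -0.4]
opening: 0.0641
```

>>> {"name": "step_arm", "arguments": {
  "dr": [
    [0,0,0],
    [0,0,0],
    [0,0,0],
    [0,0,0],
    [0,0,0],
    [0,0,0],
    [0,0,0],
    [0,0,0]
  ],
  "xyz": [
    [0,0,0],
    [0,0,0],
    [0,0,0],
    [0,0,0],
    [0,0,0],
    [0,0,0],
    [0,0,0],
    [0,0,0]
  ],
  "gripper": [0.75,0.75,0.75,0.75,0.75,0.75,0.75,0.75]
}}

```text
time: 12.05
ee_pos: [0.4541, -0.196, 0.1854]
tcp_rot: [180.0, 0.0, 104.3]
wrist_force: [-0.3, -0.4, -0.2]
opening: 0.0639
```

```bash
python3 - <<'E'
from h import *
from workcell import bot
o=bot.get_obs();print(o["time"],o["ee_pos"],o["tcp_rot"],o["opening"])
p=bot.camera("wrist"); pickle.dump(p,open("wrist9.pkl","wb"));im=p["image"]
cv2.imwrite("pics/wrist9.png",im[:,:,::-1])
hsv=cv2.cvtColor(im,cv2.COLOR_RGB2HSV)
for r in bot.regions_of(p,"pink_center")[:4]: print(r["p"],r["box"])
E
```

```text
12.05 [ 0.45413504 -0.19599693  0.18535993] [1.79993501e+02 3.92105036e-03 1.04344406e+02] 0.06394834715604501
0.94 [309.1, 125.3, 44.8, 60.0]
0.91 [315.2, 214.5, 50.5, 29.8]
0.58 [446.4, 117.5, 52.3, 65.2]
```

View pics/wrist9.png

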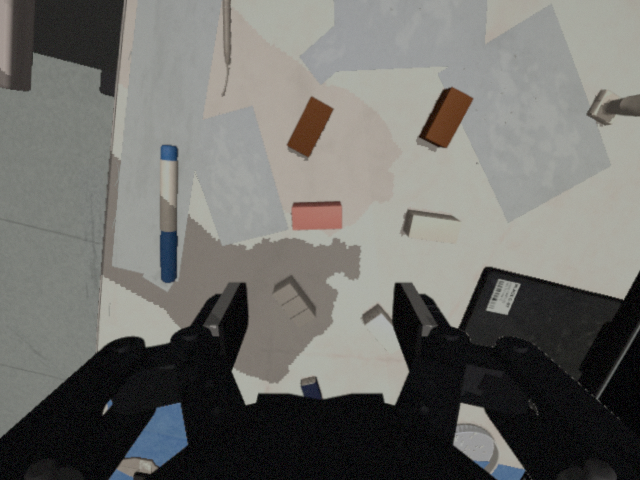

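```bash
python3 - <<'E'
import cv2
a=cv2.imread("pics/wrist9.png")[190:245,275:360]; cv2.imwrite("pics/wrist9c.png",cv2.resize(a,None,fx=9,fy=9,interpolation=cv2.INTER_CUBIC))
E
```

```text
(no output)
```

View pics/wrist9c.png

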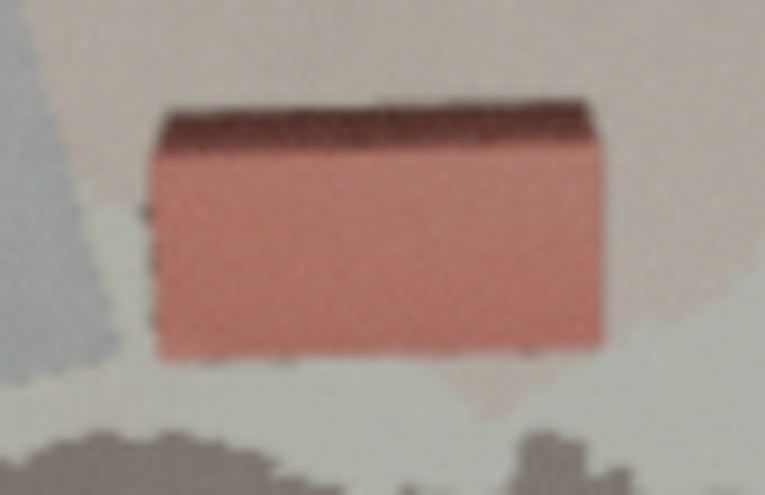

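One pink block, as chosen, with its top corners clear in the crop.

```bash
python3 - <<'E'
from h import *
from workcell import bot
w=load("wrist9"); cw=lambda a:[(x/9+275-.45,y/9+190-.45) for x,y in a]
u=cw([(152,153),(601,145),(604,348),(160,358)])
# local: own y long. tool y dir= world ~14.3deg ; image left = ?
m=np.array([plane(w,a,.023) for a in u]); print(m.round(4))
d=(m[1]-m[0]+m[2]-m[3])[:2]; ang=np.degrees(np.arctan2(d[1],d[0])); print("long dir",ang,np.linalg.norm(d)/2,m.mean(0))
o=bot.get_obs(); c=m.mean(0)[:2]
for z in (.06,.004): print(step(o,[*c,z],90+ang))
E
```

```text
[[ 0.4272 -0.1968  0.023 ]
 [ 0.4708 -0.1849  0.023 ]
 [ 0.4766 -0.2054  0.023 ]
 [ 0.4328 -0.2176  0.023 ]]
long dir 15.431029017404821 0.04534140819026884 [ 0.45184753 -0.20117596  0.023     ]
(array([-0.108, -0.085,  3.132]), array([-0.    ,  0.    , -0.0192]))
(array([-0.108, -0.085,  4.532]), array([-0.    ,  0.    , -0.0192]))
```

>>> {"name": "step_arm", "arguments": {
  "dr": [
    [0,0,-0.02],
    [0,0,-0.02],
    [0,0,-0.02],
    [0,0,-0.02],
    [0,0,-0.02],
    [0,0,-0.02],
    [0,0,-0.02],
    [0,0,-0.02]
  ],
  "xyz": [
    [-0.12,-0.08,0.8],
    [-0.12,-0.08,1.6],
    [-0.12,-0.08,2.4],
    [-0.12,-0.08,3.1],
    [-0.12,-0.08,3.6],
    [-0.12,-0.08,4.1],
    [-0.12,-0.08,4.4],
    [-0.12,-0.08,4.54]
  ],
  "gripper": [0.75,0.75,0.75,0.75,0.75,0.75,0.75,0.75]
}}

```text
time: 12.95
ee_pos: [0.4516, -0.2015, 0.0027]
tcp_rot: [-179.9, -0.1, 105.5]
wrist_force: [0.6, -0.1, -0.4]
opening: 0.0637
```

>>> {"name": "step_arm", "arguments": {
  "dr": [
    [0,0,0],
    [0,0,0],
    [0,0,0],
    [0,0,0],
    [0,0,0],
    [0,0,0],
    [0,0,0],
    [0,0,0]
  ],
  "xyz": [
    [0,0,0],
    [0,0,0],
    [0,0,0],
    [0,0,0],
    [0,0,0],
    [0,0,0],
    [0,0,0],
    [0,0,0]
  ],
  "gripper": [0.75,0.75,0.4,0.4,0.4,0.4,0.4,0.4],
  "squeeze": 35
}}

```text
time: 13.75
ee_pos: [0.4528, -0.202, 0.0048]
tcp_rot: [179.9, 0.1, 105.5]
wrist_force: [-0.5, 0.5, 5.3]
opening: 0.0454
```

```bash
python3 - <<'E'
from h import *
from workcell import bot
o=bot.get_obs();print(o["time"],o["ee_pos"],o["tcp_rot"],o["opening"],o["wrist_force"])
p=bot.camera("wrist");cv2.imwrite("pics/wrist10.png",p["image"][:,:,::-1])
p=bot.camera("side");cv2.imwrite("pics/side10.png",cv2.resize(p["image"][220:370,220:430,::-1],None,fx=3.5,fy=3.5,interpolation=cv2.INTER_CUBIC))
E
```

```text
13.75 [ 0.45284783 -0.20196914  0.00477096] [1.79915343e+02 6.82486363e-02 1.05470632e+02] 0.0454454501766387 [-0.51070216  0.51450167  5.33114192]
```

View pics/wrist10.png

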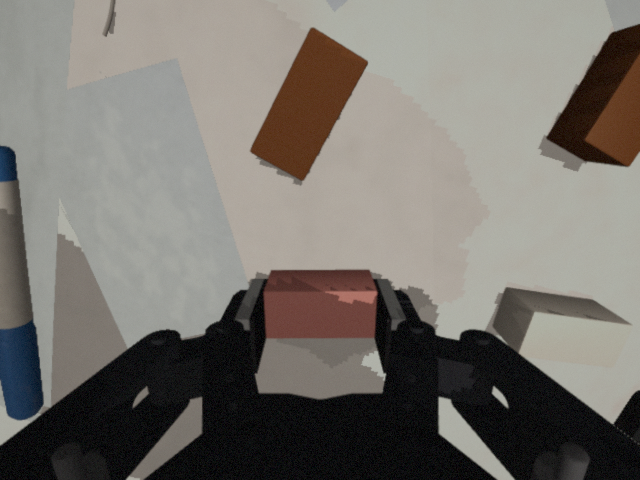

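View pics/side10.png

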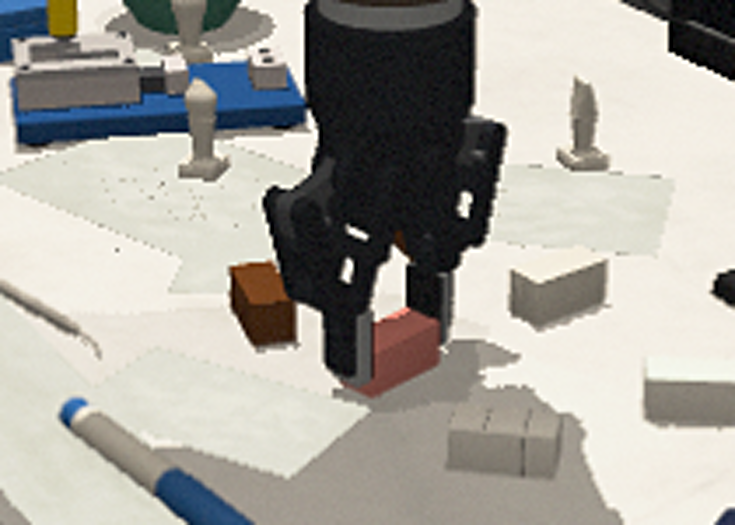

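The block is held by its ends (opening 45.4 mm). I measure where it sits in the grip.

```bash
python3 - <<'E'
import cv2
a=cv2.imread("pics/wrist10.png")[260:350,250:390]; cv2.imwrite("pics/wrist10c.png",cv2.resize(a,None,fx=5.5,fy=5.5,interpolation=cv2.INTER_CUBIC))
E
```

```text
(no output)
```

View pics/wrist10c.png

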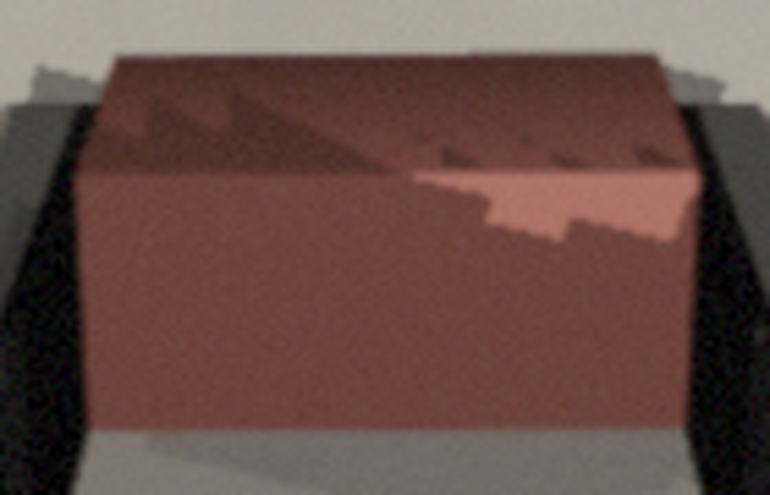

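>>> {"name": "step_arm", "arguments": {
  "dr": [
    [0,0,0],
    [0,0,0],
    [0,0,0],
    [0,0,0],
    [0,0,0],
    [0,0,0],
    [0,0,0],
    [0,0,0]
  ],
  "xyz": [
    [0,0,-0.3],
    [0,0,-0.8],
    [0,0,-1.4],
    [0,0,-2.0],
    [0,0,-2.6],
    [0,0,-3.2],
    [0,0,-3.6],
    [0,0,-3.6]
  ],
  "gripper": [0.4,0.4,0.4,0.4,0.4,0.4,0.4,0.4]
}}

```text
time: 14.65
ee_pos: [0.4531, -0.2021, 0.1506]
tcp_rot: [179.8, 0.1, 105.5]
wrist_force: [-0.7, -0.3, 0.2]
opening: 0.045
```

```bash
python3 - <<'E'
from h import *
from workcell import bot
o=bot.get_obs();print(o["time"],o["ee_pos"],o["tcp_rot"],o["opening"],o["wrist_force"])
p=bot.camera("wrist");cv2.imwrite("pics/wrist11.png",cv2.resize(p["image"][240:360,230:410,::-1],None,fx=4,fy=4,interpolation=cv2.INTER_CUBIC)); pickle.dump((p,o),open("wrist11.pkl","wb"))
print(step(o,[.541,.1425,.14],160.6))
E
```

```text
14.65 [ 0.45307745 -0.20209673  0.15062405] [1.79820503e+02 1.48473825e-01 1.05466125e+02] 0.04504678232206839 [-0.69073734 -0.33620916  0.18490482]
(array([7.717, 4.415, 0.259]), array([ 0.0016,  0.0039, -0.9623]))
```

View pics/wrist11.png

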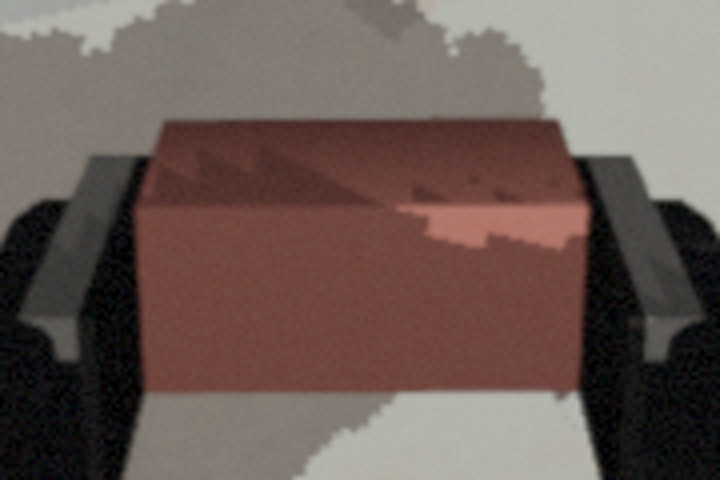

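>>> {"name": "step_arm", "arguments": {
  "dr": [
    [0,0,-0.1],
    [0,0,-0.2],
    [0,0,-0.3],
    [0,0,-0.4],
    [0,0,-0.5],
    [0,0,-0.6],
    [0,0,-0.7],
    [0,0,-0.8]
  ],
  "xyz": [
    [0.6,0.35,0],
    [1.4,0.8,0],
    [2.3,1.3,0],
    [3.2,1.8,0],
    [4.1,2.35,0],
    [5.0,2.9,0],
    [5.9,3.4,0],
    [6.8,3.9,0]
  ],
  "gripper": [0.4,0.4,0.4,0.4,0.4,0.4,0.4,0.4]
}}

```text
time: 15.5
ee_pos: [0.5295, 0.1038, 0.1464]
tcp_rot: [-179.9, -0.1, 151.5]
wrist_force: [1.6, -0.4, 0.2]
opening: 0.0451
```

```bash
python3 - <<'E'
from h import *
from workcell import bot
o=bot.get_obs();print(o["time"],o["ee_pos"],o["tcp_rot"],o["opening"])
print(step(o,[.541,.1425,.15],160.6))
p,oo=load("wrist11")
# block centre in tool frame from wrist11: top at h above: TCP z .0048 when on bench -> top 18.2mm above TCP
u=[(x/4+230-.4,y/4+240-.4) for x,y in [(135,205),(589,205),(580,391),(145,391)]]
z=oo["ee_pos"][2]+.0182
m=np.array([plane(p,a,z) for a in u]); R=toolR(oo["tcp_rot"])
l=R.inv().apply(m-oo["ee_pos"]); print((l*1000).round(1), (l.mean(0)*1000).round(1))
E
```

```text
15.5 [0.52950249 0.10376407 0.14638934] [-1.79933770e+02 -7.39648463e-02  1.51549328e+02] 0.045143928324127024
(array([ 0.209,  0.988, -0.091]), array([-0.0011, -0.0014, -0.158 ]))
[[ 11.6 -23.  -18.3]
 [ 11.4  22.3 -18.2]
 [-10.1  22.4 -18.1]
 [ -9.9 -23.1 -18.2]] [  0.7  -0.4 -18.2]
```

>>> {"name": "step_arm", "arguments": {
  "dr": [
    [0,0,-0.05],
    [0,0,-0.1],
    [0,0,-0.158],
    [0,0,-0.158],
    [0,0,-0.158],
    [0,0,-0.158],
    [0,0,-0.158],
    [0,0,-0.158]
  ],
  "xyz": [
    [0.1,0.5,0],
    [0.2,0.98,0],
    [0.2,0.98,0],
    [0.2,0.98,0],
    [0.2,0.98,0],
    [0.2,0.98,0],
    [0.2,0.98,0],
    [0.2,0.98,0]
  ],
  "gripper": [0.4,0.4,0.4,0.4,0.4,0.4,0.4,0.4]
}}

```text
time: 16.3
ee_pos: [0.5418, 0.14, 0.1478]
tcp_rot: [180.0, 0.0, 160.3]
wrist_force: [0.0, -0.1, -0.2]
opening: 0.0452
```

```bash
python3 - <<'E'
from h import *
from workcell import bot
o=bot.get_obs();print(o["time"],o["ee_pos"],o["tcp_rot"],o["opening"])
p=bot.camera("wrist");cv2.imwrite("pics/wrist12.png",p["image"][:,:,::-1]); pickle.dump(p,open("wrist12.pkl","wb"))
E
```

```text
16.3 [0.54176662 0.13998871 0.14776371] [1.79995315e+02 1.02824950e-02 1.60305042e+02] 0.04516391399654374
```

View pics/wrist12.png

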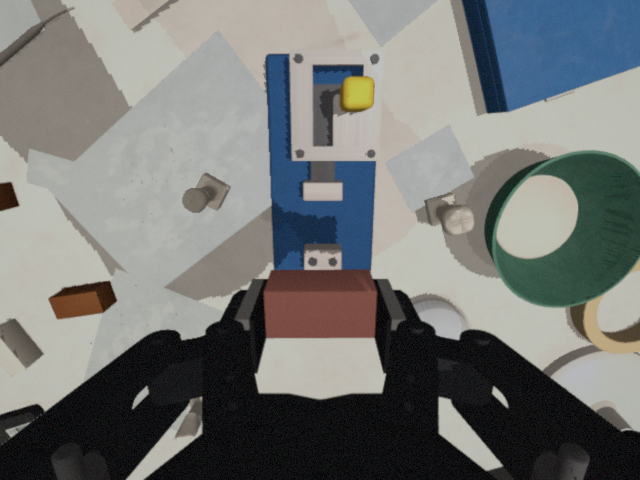

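```bash
python3 - <<'E'
import cv2
a=cv2.imread("pics/wrist12.png")[40:285,255:390]; cv2.imwrite("pics/wrist12c.png",cv2.resize(a,None,fx=4,fy=2.4,interpolation=cv2.INTER_CUBIC))
E
```

```text
(no output)
```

View pics/wrist12c.png

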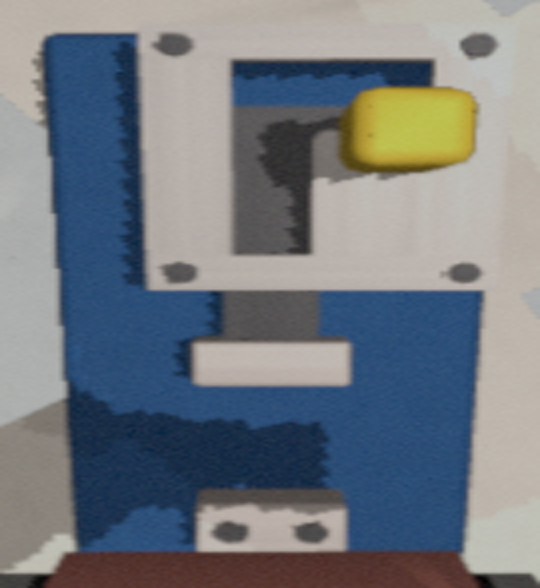

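```bash
python3 - <<'E'
from h import *
w=load("wrist12"); t=load("top0"); w1=load("wrist1"); 
cc=lambda a:[(x/4+255-.4,y/2.4+40-.3) for x,y in a]
P=np.array([(-95,-42,18),(-92,-22,42),(-92,40,42),(-20,-22,42),(-20,40,42),(10,-15,34),(10,15,34),(50,-15,34),(50,15,34)])/1000
u=cc([(46,36),(138,27),(505,25),(146,290),(497,290),(192,386),(351,386),(197,503),(346,503)])
x,r=fit([(w,P,u)],FX); print(x[:2].round(4),np.degrees(x[2]).round(2)); print(r.reshape(-1,2).round(1).tolist())
b=fw(x,[(.03,0,.0)])[0]; print("bed",b, "FX bed",fw(FX,[(.03,0,0)]))
# direct: jaw midpoints on planes
for uv in ([(192,386),(351,386)],[(197,503),(346,503)]):
    print([plane(w,a,.034).round(4) for a in cc(uv)])
E
```

```text
[0.513  0.1527] -19.54
[[-2.4, -1.3], [-0.5, -0.6], [2.1, -0.1], [0.4, 0.7], [-0.2, 0.3], [0.1, -0.1], [-0.1, -0.3], [-0.2, 0.9], [0.5, 0.8]]
bed [0.54122389 0.14262469 0.        ] FX bed [[0.54089668 0.14253517 0.        ]]
[array([0.5174, 0.1351, 0.034 ]), array([0.5276, 0.1634, 0.034 ])]
[array([0.5544, 0.1222, 0.034 ]), array([0.5644, 0.1499, 0.034 ])]
```

```bash
python3 - <<'E'
from h import *
from workcell import bot
o=bot.get_obs()
for z in (.05,.023): print(step(o,[.5415,.1427,z],160.5))
E
```

```text
(array([0.029, 0.06 , 2.444]), array([ 0.0001,  0.0001, -0.0032]))
(array([0.029, 0.06 , 3.119]), array([ 0.0001,  0.0001, -0.0032]))
```

>>> {"name": "step_arm", "arguments": {
  "dr": [
    [0,0,-0.003],
    [0,0,-0.003],
    [0,0,-0.003],
    [0,0,-0.003],
    [0,0,-0.003],
    [0,0,-0.003],
    [0,0,-0.003],
    [0,0,-0.003]
  ],
  "xyz": [
    [0.03,0.06,0.4],
    [0.03,0.06,0.9],
    [0.03,0.06,1.4],
    [0.03,0.06,1.9],
    [0.03,0.06,2.3],
    [0.03,0.06,2.6],
    [0.03,0.06,2.8],
    [0.03,0.06,2.8]
  ],
  "gripper": [0.4,0.4,0.4,0.4,0.4,0.4,0.4,0.4]
}}

```text
time: 17.15
ee_pos: [0.541, 0.1428, 0.0348]
tcp_rot: [-180.0, -0.1, 160.5]
wrist_force: [0.2, 0.1, -0.5]
opening: 0.0452
```

```bash
python3 - <<'E'
from h import *
from workcell import bot
o=bot.get_obs();print(o["time"],o["ee_pos"],o["tcp_rot"],o["opening"],o["wrist_force"])
p=bot.camera("wrist");cv2.imwrite("pics/wrist13.png",p["image"][:,:,::-1])
p=bot.camera("side");cv2.imwrite("pics/side13.png",cv2.resize(p["image"][180:290,210:360,::-1],None,fx=5,fy=5,interpolation=cv2.INTER_CUBIC))
print(step(o,[.5415,.1427,.0228],160.5))
E
```

```text
17.15 [0.54097513 0.1428035  0.03483272] [-1.79956400e+02 -6.36841330e-02  1.60520433e+02] 0.04523342864308481 [ 0.15385762  0.1321238  -0.53770737]
(array([-0.014,  0.002,  0.301]), array([-0.0008, -0.0011,  0.0004]))
```

View pics/wrist13.png

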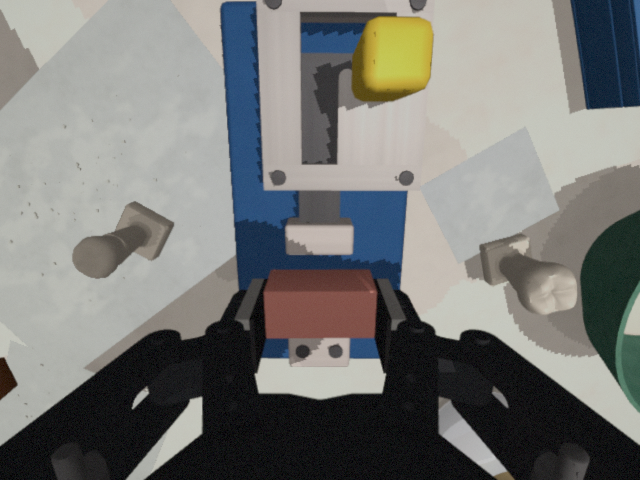

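View pics/side13.png

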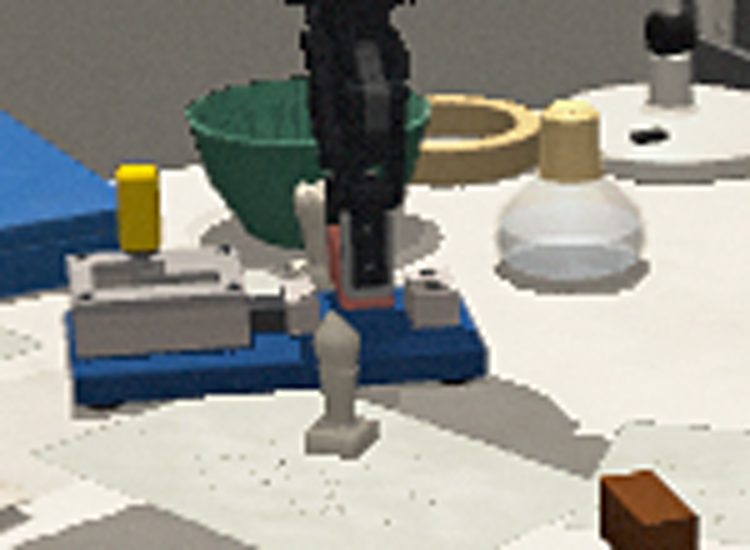

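The block is centred between the jaws (column 320 on both jaw centres), so I lower it to the bed.

>>> {"name": "step_arm", "arguments": {
  "dr": [
    [0,0,0],
    [0,0,0],
    [0,0,0],
    [0,0,0],
    [0,0,0],
    [0,0,0],
    [0,0,0],
    [0,0,0]
  ],
  "xyz": [
    [0,0,0.06],
    [0,0,0.12],
    [0,0,0.18],
    [0,0,0.24],
    [0,0,0.27],
    [0,0,0.3],
    [0,0,0.3],
    [0,0,0.3]
  ],
  "gripper": [0.4,0.4,0.4,0.4,0.4,0.4,0.4,0.4]
}}

```text
time: 18.05
ee_pos: [0.5415, 0.143, 0.0238]
tcp_rot: [180.0, 0.0, 160.5]
wrist_force: [-0.3, -1.1, -0.8]
opening: 0.0453
```

>>> {"name": "step_arm", "arguments": {
  "dr": [
    [0,0,0],
    [0,0,0],
    [0,0,0],
    [0,0,0],
    [0,0,0],
    [0,0,0],
    [0,0,0],
    [0,0,0]
  ],
  "xyz": [
    [0,0,0.02],
    [0,0,0.03],
    [0,0,0.04],
    [0,0,0.04],
    [0,0,0.04],
    [0,0,0.04],
    [0,0,0.04],
    [0,0,0.04]
  ],
  "gripper": [0.4,0.4,0.4,0.4,0.4,0.4,0.4,0.4]
}}

```text
time: 18.85
ee_pos: [0.5416, 0.143, 0.0228]
tcp_rot: [180.0, 0.0, 160.5]
wrist_force: [-3.0, -1.5, 6.4]
opening: 0.0453
```

Contact with the bed (6 N upward). I open by a small amount and rise.

>>> {"name": "step_arm", "arguments": {
  "dr": [
    [0,0,0],
    [0,0,0],
    [0,0,0],
    [0,0,0],
    [0,0,0],
    [0,0,0],
    [0,0,0],
    [0,0,0]
  ],
  "xyz": [
    [0,0,0],
    [0,0,0],
    [0,0,0],
    [0,0,0],
    [0,0,0],
    [0,0,-0.4],
    [0,0,-0.9],
    [0,0,-1.4]
  ],
  "gripper": [0.66,0.7,0.7,0.7,0.7,0.7,0.7,0.7]
}}

```text
time: 19.65
ee_pos: [0.5412, 0.1429, 0.0785]
tcp_rot: [-180.0, -0.0, 160.5]
wrist_force: [0.9, 0.6, -0.0]
opening: 0.0596
```

>>> {"name": "step_arm", "arguments": {
  "dr": [
    [0,0,0],
    [0,0,0],
    [0,0,0],
    [0,0,0],
    [0,0,0],
    [0,0,0],
    [0,0,0],
    [0,0,0]
  ],
  "xyz": [
    [0,0,-0.6],
    [0,0,-1.2],
    [0,0,-1.8],
    [0,0,-2.0],
    [0,0,-2.0],
    [0,0,-2.0],
    [0,0,-2.0],
    [0,0,-2.0]
  ],
  "gripper": [0.7,0.7,0.7,0.7,0.7,0.7,0.7,0.7]
}}

```text
time: 20.45
ee_pos: [0.541, 0.1429, 0.1569]
tcp_rot: [-179.9, -0.1, 160.5]
wrist_force: [-0.7, 0.4, -0.0]
opening: 0.0602
```

```bash
python3 - <<'E'
from h import *
from workcell import bot
o=bot.get_obs();print(o["time"],o["ee_pos"],o["tcp_rot"],o["opening"],o["wrist_force"])
p=bot.camera("wrist");cv2.imwrite("pics/wrist14.png",cv2.resize(p["image"][50:300,200:450,::-1],None,fx=2.4,fy=2.4,interpolation=cv2.INTER_CUBIC));pickle.dump(p,open("wrist14.pkl","wb"))
k=fw([.513,.1527,np.radians(-19.5)],[(-.062,.02,.155)])[0];print(k)
print(step(o,k,70.5))
E
```

```text
20.45 [0.54097641 0.14287052 0.15688222] [-1.79942188e+02 -8.66363895e-02  1.60529809e+02] 0.06021949956595084 [-0.68875111  0.44234009 -0.00793983]
[0.46123236 0.19224886 0.155     ]
(array([2.291, 0.499, 0.05 ]), array([-2.0000e-03, -4.0000e-04,  1.5713e+00]))
```

View pics/wrist14.png

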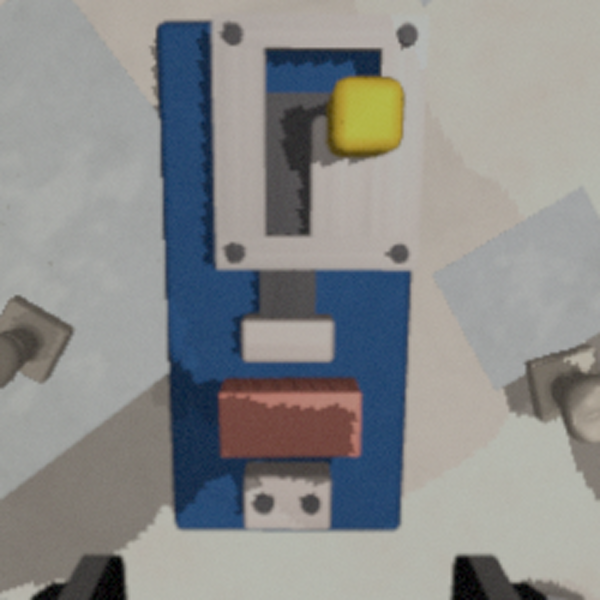

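The block lies flat and centred between the jaws (crop 290,420; jaw centres at 288), and the knob is still parked. Next is the release.

>>> {"name": "step_arm", "arguments": {
  "dr": [
    [0,0,0.14],
    [0,0,0.28],
    [0,0,0.42],
    [0,0,0.56],
    [0,0,0.7],
    [0,0,0.84],
    [0,0,0.98],
    [0,0,1.12]
  ],
  "xyz": [
    [0.3,0.1,0],
    [0.6,0.15,0],
    [0.9,0.2,0],
    [1.2,0.3,0],
    [1.5,0.35,0],
    [1.8,0.4,0],
    [2.1,0.45,0],
    [2.29,0.5,0]
  ],
  "gripper": [0.5,0.5,0.5,0.5,0.5,0.5,0.5,0.5]
}}

```text
time: 21.3
ee_pos: [0.461, 0.1926, 0.1578]
tcp_rot: [-180.0, 0.0, 96.0]
wrist_force: [0.6, -0.3, 0.3]
opening: 0.0426
```

```bash
python3 - <<'E'
from h import *
from workcell import bot
o=bot.get_obs();print(o["time"],o["ee_pos"],o["tcp_rot"])
print(step(o,[.461,.1922,.12],70.5))
E
```

```text
21.3 [0.46097912 0.19259546 0.15778291] [-1.79971560e+02  5.81219358e-03  9.60413411e+01]
(array([-0.01 , -0.   ,  0.945]), array([-5.000e-04,  2.000e-04,  4.458e-01]))
```

>>> {"name": "step_arm", "arguments": {
  "dr": [
    [0,0,0.14],
    [0,0,0.28],
    [0,0,0.42],
    [0,0,0.446],
    [0,0,0.446],
    [0,0,0.446],
    [0,0,0.446],
    [0,0,0.446]
  ],
  "xyz": [
    [0,0,0],
    [0,0,0.2],
    [0,0,0.5],
    [0,0,0.9],
    [0,0,0.9],
    [0,0,0.9],
    [0,0,0.9],
    [0,0,0.9]
  ],
  "gripper": [0.5,0.5,0.5,0.5,0.5,0.5,0.5,0.5]
}}

```text
time: 22.1
ee_pos: [0.4621, 0.1925, 0.1229]
tcp_rot: [180.0, -0.0, 70.8]
wrist_force: [0.7, 0.3, 0.3]
opening: 0.0429
```

```bash
python3 - <<'E'
from h import *
from workcell import bot
o=bot.get_obs();print(o["time"],o["ee_pos"],o["tcp_rot"],o["opening"])
p=bot.camera("wrist");cv2.imwrite("pics/wrist15.png",p["image"][:,:,::-1])
print(step(o,[.461,.1922,.055],70.5))
E
```

```text
22.1 [0.462088   0.19249306 0.12287216] [ 1.79950910e+02 -4.10836361e-02  7.08376902e+01] 0.04287007017207581
(array([-0.017, -0.025,  1.697]), array([ 0.0009, -0.0007,  0.0059]))
```

View pics/wrist15.png

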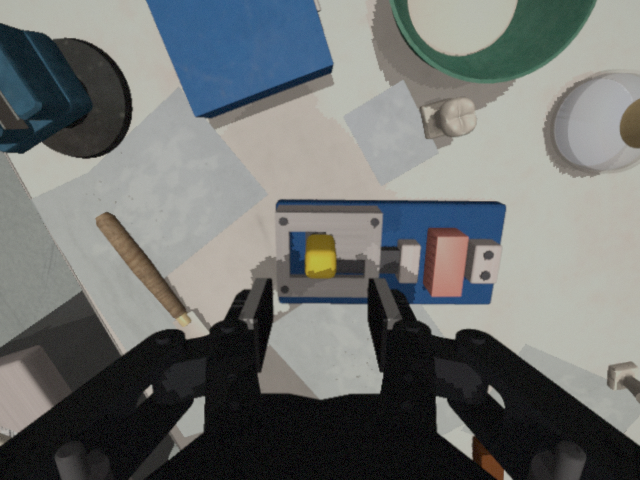

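The knob (320,257) is centred between the fingers.

>>> {"name": "step_arm", "arguments": {
  "dr": [
    [0,0,0.006],
    [0,0,0.006],
    [0,0,0.006],
    [0,0,0.006],
    [0,0,0.006],
    [0,0,0.006],
    [0,0,0.006],
    [0,0,0.006]
  ],
  "xyz": [
    [-0.01,-0.02,0.5],
    [-0.01,-0.02,1.1],
    [-0.01,-0.02,1.7],
    [-0.01,-0.02,1.7],
    [-0.01,-0.02,1.7],
    [-0.01,-0.02,1.7],
    [-0.01,-0.02,1.7],
    [-0.01,-0.02,1.7]
  ],
  "gripper": [0.5,0.5,0.5,0.5,0.5,0.1,0.1,0.1],
  "squeeze": 60
}}

```text
time: 22.95
ee_pos: [0.4618, 0.1924, 0.0556]
tcp_rot: [179.9, -0.1, 70.5]
wrist_force: [-0.1, -2.5, 6.8]
opening: 0.017
```

>>> {"name": "step_arm", "arguments": {
  "dr": [
    [0,0,0],
    [0,0,0],
    [0,0,0],
    [0,0,0],
    [0,0,0],
    [0,0,0],
    [0,0,0],
    [0,0,0]
  ],
  "xyz": [
    [0,0,0],
    [0,0,0],
    [0,0,0],
    [0,0,0],
    [0,-0.08,0],
    [0,-0.16,0],
    [0,-0.25,0],
    [0,-0.25,0]
  ],
  "gripper": [0.1,0.1,0.1,0.1,0.1,0.1,0.1,0.1]
}}

```text
time: 23.75
ee_pos: [0.454, 0.1953, 0.0557]
tcp_rot: [179.6, -0.1, 70.4]
wrist_force: [10.1, -5.8, 1.1]
opening: 0.017
```

```bash
python3 - <<'E'
from h import *
from workcell import bot
o=bot.get_obs();print(o["time"],o["ee_pos"],o["tcp_rot"],o["opening"],toolR(o["tcp_rot"]).inv().apply(o["wrist_force"]))
p=bot.camera("wrist"); cv2.imwrite("pics/wrist16.png",cv2.resize(p["image"][150:350,200:450,::-1],None,fx=3,fy=3))
print(step(o,[.4442,.1772,.055],70.5), "vs crossing pt (.4508,.1959):",step(o,[.4508,.1959,.055],70.5))
E
```

```text
23.75 [0.45396206 0.19525195 0.05572314] [ 1.79643740e+02 -7.67434918e-02  7.04087242e+01] 0.01700925604411495 [-2.08187646 11.51525889 -1.04060896]
(array([-0.507, -0.079,  0.017]), array([ 0.0062, -0.0013, -0.0016])) vs crossing pt (.4508,.1959): (array([-0.011, -0.08 ,  0.018]), array([ 0.0062, -0.0013, -0.0016]))
```

View pics/wrist16.png

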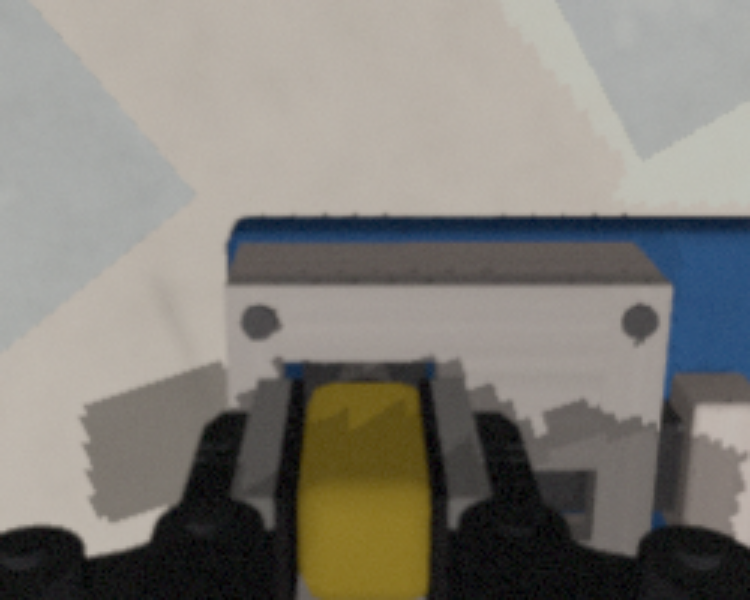

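>>> {"name": "step_arm", "arguments": {
  "dr": [
    [0,0,0],
    [0,0,0],
    [0,0,0],
    [0,0,0],
    [0,0,0],
    [0,0,0],
    [0,0,0],
    [0,0,0]
  ],
  "xyz": [
    [0,-0.03,0],
    [0,-0.06,0],
    [0,-0.085,0],
    [0,-0.085,0],
    [0,-0.085,0],
    [0,-0.085,0],
    [0,-0.085,0],
    [0,-0.085,0]
  ],
  "gripper": [0.1,0.1,0.1,0.1,0.1,0.1,0.1,0.1]
}}

```text
time: 24.6
ee_pos: [0.4511, 0.1963, 0.0557]
tcp_rot: [179.6, -0.1, 70.4]
wrist_force: [12.2, -5.4, 0.8]
opening: 0.0167
```

>>> {"name": "step_arm", "arguments": {
  "dr": [
    [0,0,0],
    [0,0,0],
    [0,0,0],
    [0,0,0],
    [0,0,0],
    [0,0,0],
    [0,0,0],
    [0,0,0]
  ],
  "xyz": [
    [-0.08,0,0],
    [-0.16,0,0],
    [-0.24,0,0],
    [-0.32,0,0],
    [-0.4,0,0],
    [-0.5,0,0],
    [-0.5,0,0],
    [-0.5,0,0]
  ],
  "gripper": [0.1,0.1,0.1,0.1,0.1,0.1,0.1,0.1]
}}

```text
time: 25.4
ee_pos: [0.4445, 0.1778, 0.0557]
tcp_rot: [179.6, -0.1, 70.4]
wrist_force: [12.7, -3.9, -0.3]
opening: 0.0174
```

```bash
python3 - <<'E'
from h import *
from workcell import bot
o=bot.get_obs();print(o["time"],o["ee_pos"],o["tcp_rot"],o["opening"],toolR(o["tcp_rot"]).inv().apply(o["wrist_force"]))
p=bot.camera("wrist"); cv2.imwrite("pics/wrist17.png",cv2.resize(p["image"][150:350,200:450,::-1],None,fx=3,fy=3))
F=[.513,.1527,np.radians(-19.5)]
for a in [(-.044,0,.055),(-.07,0,.055)]: print(step(o,fw(F,[a])[0],70.5))
E
```

```text
25.4 [0.44452327 0.17775347 0.05573406] [ 1.79631038e+02 -1.31566821e-01  7.04034529e+01] 0.01736543500821776 [ 0.60384632 13.24811237  0.41090865]
(array([-0.018,  0.723,  0.023]), array([ 0.0064, -0.0023, -0.0017]))
(array([-0.019,  0.073,  0.019]), array([ 0.0064, -0.0023, -0.0017]))
```

View pics/wrist17.png

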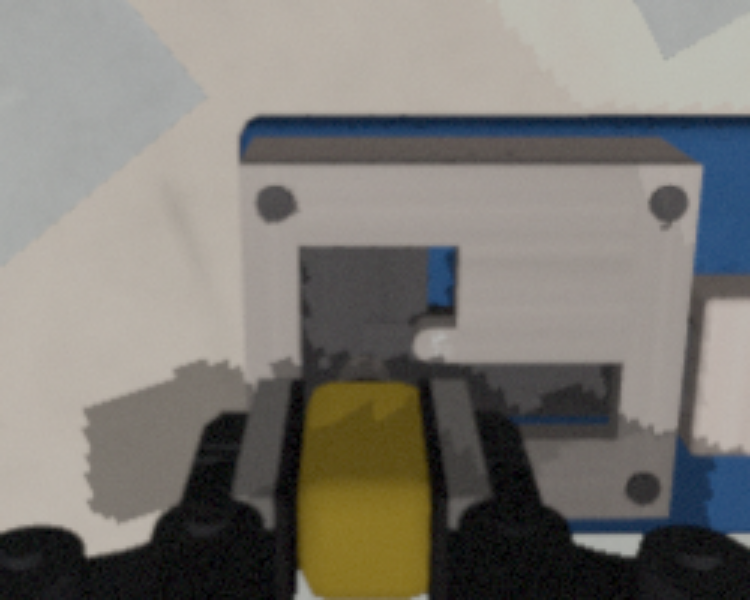

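Back in the straight slot. I ease the jaw forward.

>>> {"name": "step_arm", "arguments": {
  "dr": [
    [0,0,0],
    [0,0,0],
    [0,0,0],
    [0,0,0],
    [0,0,0],
    [0,0,0],
    [0,0,0],
    [0,0,0]
  ],
  "xyz": [
    [-0.01,0.08,0],
    [-0.01,0.16,0],
    [-0.01,0.24,0],
    [-0.01,0.32,0],
    [-0.01,0.4,0],
    [-0.01,0.47,0],
    [-0.01,0.54,0],
    [-0.01,0.58,0]
  ],
  "gripper": [0.1,0.1,0.1,0.1,0.1,0.1,0.1,0.1]
}}

```text
time: 26.25
ee_pos: [0.4657, 0.17, 0.0557]
tcp_rot: [179.7, -0.2, 70.4]
wrist_force: [8.6, -0.1, 1.5]
opening: 0.017
```

>>> {"name": "step_arm", "arguments": {
  "dr": [
    [0,0,0],
    [0,0,0],
    [0,0,0],
    [0,0,0],
    [0,0,0],
    [0,0,0],
    [0,0,0],
    [0,0,0]
  ],
  "xyz": [
    [0,0.03,0],
    [0,0.06,0],
    [0,0.09,0],
    [0,0.12,0],
    [0,0.14,0],
    [0,0.14,0],
    [0,0.14,0],
    [0,0.14,0]
  ],
  "gripper": [0.1,0.1,0.1,0.1,0.1,0.1,0.1,0.1]
}}

```text
time: 27.05
ee_pos: [0.4708, 0.1682, 0.0557]
tcp_rot: [179.7, -0.2, 70.4]
wrist_force: [7.3, -0.8, 3.3]
opening: 0.0169
```

```bash
python3 - <<'E'
from h import *
from workcell import bot
o=bot.get_obs();print(o["time"],o["ee_pos"],o["tcp_rot"],o["opening"],toolR(o["tcp_rot"]).inv().apply(o["wrist_force"]))
p=bot.camera("wrist"); cv2.imwrite("pics/wrist18.png",cv2.resize(p["image"][150:350,200:500,::-1],None,fx=2.6,fy=2.6))
F=[.513,.1527,np.radians(-19.5)]
for a in [(-.044,0,.055)]: print(step(o,fw(F,[a])[0],70.5))
E
```

```text
27.05 [0.47082567 0.16820514 0.05574216] [ 1.79734908e+02 -1.52079883e-01  7.04331012e+01] 0.01694375985359216 [ 1.69621873  7.16109598 -3.26387098]
(array([-0.013,  0.023,  0.019]), array([ 0.0046, -0.0027, -0.0012]))
```

View pics/wrist18.png

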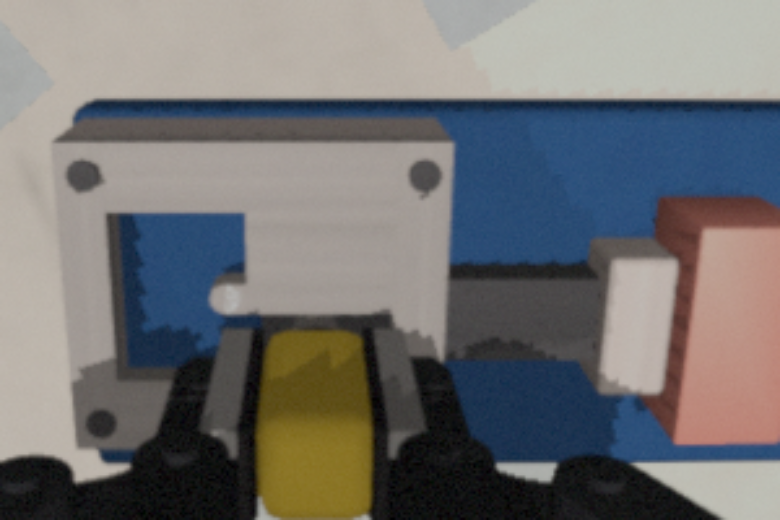

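>>> {"name": "step_arm", "arguments": {
  "dr": [
    [0,0,0],
    [0,0,0],
    [0,0,0],
    [0,0,0],
    [0,0,0],
    [0,0,0],
    [0,0,0],
    [0,0,0]
  ],
  "xyz": [
    [0,0.01,0],
    [0,0.02,0],
    [0,0.03,0],
    [0,0.04,0],
    [0,0.05,0],
    [0,0.06,0],
    [0,0.06,0],
    [0,0.06,0]
  ],
  "gripper": [0.1,0.1,0.1,0.1,0.1,0.1,0.1,0.1]
}}

```text
time: 27.9
ee_pos: [0.4717, 0.1678, 0.0557]
tcp_rot: [179.9, -0.2, 70.5]
wrist_force: [0.7, 2.7, 8.1]
opening: 0.0168
```

The load has gone over to the block. I let go and rise.

>>> {"name": "step_arm", "arguments": {
  "dr": [
    [0,0,0],
    [0,0,0],
    [0,0,0],
    [0,0,0],
    [0,0,0],
    [0,0,0],
    [0,0,0],
    [0,0,0]
  ],
  "xyz": [
    [0,0,0],
    [0,0,0],
    [0,0,0],
    [0,0,0],
    [0,0,-0.5],
    [0,0,-1.2],
    [0,0,-2.0],
    [0,0,-2.8]
  ],
  "gripper": [0.5,0.5,0.5,0.5,0.5,0.5,0.5,0.5]
}}

```text
time: 28.7
ee_pos: [0.4704, 0.167, 0.167]
tcp_rot: [-180.0, 0.0, 70.5]
wrist_force: [0.6, 0.2, -0.1]
opening: 0.0429
```

>>> {"name": "step_arm", "arguments": {
  "dr": [
    [0,0,0],
    [0,0,0],
    [0,0,0],
    [0,0,0],
    [0,0,0],
    [0,0,0],
    [0,0,0],
    [0,0,0]
  ],
  "xyz": [
    [0,0,-0.7],
    [0,0,-1.0],
    [0,0,-1.0],
    [0,0,-1.0],
    [0,0,-1.0],
    [0,0,-1.0],
    [0,0,-1.0],
    [0,0,-1.0]
  ],
  "gripper": [0.5,0.5,0.5,0.5,0.5,0.5,0.5,0.5]
}}

```text
time: 29.5
ee_pos: [0.4707, 0.167, 0.2057]
tcp_rot: [-180.0, 0.0, 70.5]
wrist_force: [0.9, 0.3, 0.9]
opening: 0.0428
```

```bash
python3 - <<'E'
from h import *
from workcell import bot
o=bot.get_obs();print(o["time"],o["ee_pos"],o["opening"],o["wrist_force"])
p=bot.camera("wrist"); cv2.imwrite("pics/wrist19.png",cv2.resize(p["image"][130:330,240:500,::-1],None,fx=3,fy=3,interpolation=cv2.INTER_CUBIC))
p=bot.camera("side");cv2.imwrite("pics/side19.png",cv2.resize(p["image"][195:365,205:445,::-1],None,fx=3.3,fy=3.3,interpolation=cv2.INTER_CUBIC))
E
```

```text
29.5 [0.47067517 0.16704508 0.20568101] 0.042829323065286806 [0.93019867 0.31285405 0.9177014 ]
```

View pics/wrist19.png

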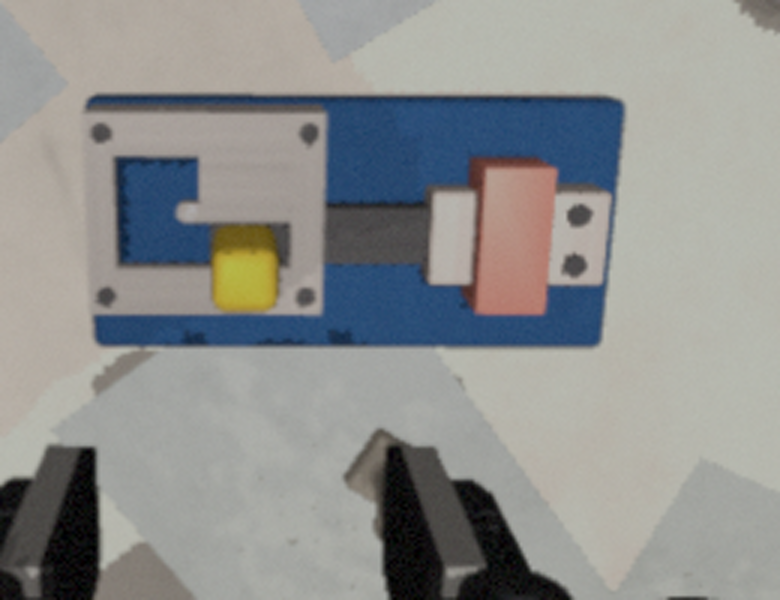

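View pics/side19.png

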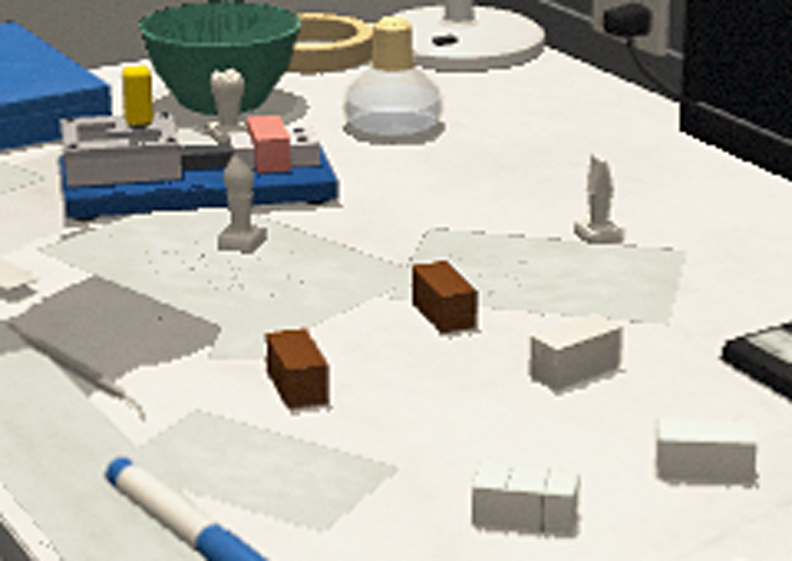

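The block is clamped square between the jaws (wrist crop 512,237), the knob is back in the straight slot, and the teeth and blocks are where they were. I hand it in.

```bash
python3 - <<'E'
from workcell import bot
print(bot.job_done())
E
```

```text
the job is handed in; nothing more can be done
None
```

The pink block is clamped in the fixture and the job is handed in at about 29.6 s of the 62 s allowed.

- **Opening the jaw:** I drew the knob back, crossed it and parked it in the side notch. The jaw then stayed open by itself with the gripper off it.
- **Placing the block:** I gripped the pink block by its ends and set it flat on the bed, centred between the jaws with its long sides facing them. I then let go of it.
- **Clamping:** I took the knob back along the slot and eased it forward until the spring load went over to the block, then let go and rose clear.

The last wrist and side pictures show:
- The block sits square and centred between both jaws.
- The knob is in the straight slot at about the place expected for a jaw travel of 0.008.
- The white blocks and teeth look unmoved.
- The gripper is clear of everything.

The force readings at the end of each move stayed below about 15 N.

One disagreement came up. The first top-camera fit put the fixture about 4 mm off the wrist-camera fit in y. A second wrist view above the bed settled it, within about 0.5 mm of the position I used. No check failed.

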